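# Air the sample changer and hold it on the third stop

### The arm

A 6-joint arm with a two-finger parallel gripper is mounted at the origin on a cart in front of the work surface, level with it; the furniture and walls round the work are solid. World frame = base frame: x ahead of the robot, y to its left, z up, the work surface at z = 0. Lengths are in mm, angles in rad, forces in N, time in s.
With the tool pointing down it reaches from about 425 to 950 mm from the base axis. Payload 3.5 kg.
Tool frame: the origin (TCP) lies midway between the tips of the shut fingers; the grasp point (between the pads) lies 19 mm behind it; z points along the fingers, y is the direction in which the jaws open and shut (so a half turn about z gives the same grasp; the last joint's range is limited). The gripper opens to 85 mm and grips with 20 to 120 N. Pads are 22 mm wide; open, the fingers measure 114 mm over their backs; the gripper's body (76 mm by 85 mm) begins 54 mm behind the grasp point. The pads swing forward as they close: fully open they stand 13 mm farther back than shut.
Start: joints at [-1.344, 0.286, 1.577, -0, 1.279, -0.15], TCP at [248.386, -627.623, 200.225] pointing down, gripper open.
Joint ranges: [-2.77, 2.77], [-0.9, 2.22], [0.21, 2.48], [-1.53, 4.67], [0.24, 2.81], [-2.84, 2.84]. Speed limits (rad/s): [2.79, 2.79, 3.14, 3.14, 3.14, 3.14].

### API

Orientations are given as a rotation vector (axis times angle).
In Python, from plant import * gives the robot as it stands. The module is installed in compiled form; this text tells all that it offers.
- The arm moves only by the tool carry_out, never from a script. Its argument "plan" is a list of rows, each an object with "travel": the shift along the tool's x, y, z in units of 30 mm (1.0 is 30 mm), a list of three; "angular": the turn, a rotation vector about the tool's x, y, z in rad, a list of three; "jaw": the closure, from -1 (fully open) to 1 (shut). In form: [{"travel": [dx, dy, dz], "angular": [wx, wy, wz], "jaw": jaw}, ...]. A call has exactly 5 rows; each row shifts and turns the commanded pose from where the row before left it, along the tool's axes as they then stand; what a row does not reach is not made up. A row lasts 1/12 s, in which the tool goes at most 41.7 mm and 7.16 degrees, less where a joint would pass 70% of its speed; a pose out of reach is approached as far as the arm can. A call is refused whole if a number of a shift passes 1 or a number of a turn 0.125, either way. A call with a gripper value outside its range is refused whole. The fingers move at their own pace and stop on an object; "squeeze" is the grip in N (left out, the last holds). Time passes only in rows, so rows that do not move let the fingers close, or fill a call up. It gives the time, the measured TCP pose, the force and the opening at its end, in the units of the state.
- get_obs(): the state, without advancing time (a new reading comes with each control period).
- camera(name): name is "scene" or "top" or "wrist"; returns the picture (384x512x3 uint8, red, green, blue); there is no depth.
- camera_model(name): a dict with "intrinsics" (3x3 intrinsics, pixels), "rvec" (rotation vector, rad) and "tvec" (3), from world to camera coordinates, as OpenCV has them; the wrist camera has in their place "T_tool_cam" (4x4, takes a point from camera to tool coordinates, whose origin is the TCP and whose axes are the flange's). Camera axes: x right, y down, z forward; pixel columns grow to the right and rows downward; lengths in mm; the calibration is good to about 2 mm. A picture is of the moment at which its call begins: read the wrist's pose just before it. camera_model takes no time and is no camera call.
- hand_in(): hands the job in, once; it reports no verdict.
The state is a dict: "time": time; "joint_pos": joint angles; "qd": joint speeds; "joint_torque": joint torques, N m; "ee_pos": TCP position; "ee_rot": TCP orientation; "ft_force": force on the tool from outside, world axes, zero at the start; "torque": the same for the moment, N m; "width": finger opening in mm.
Only numpy, scipy, OpenCV 4.12 (cv2) and the standard library are available. Lean on these libraries where they do the work, as an engineer would, in place of code of your own. Each camera call takes 0.05 s, during which the arm holds its last target.

### The job

Air the chamber of the sample changer: pull its front hatch by the tab all the way down, then swing it back up until it is fully shut. Then turn the index knob on top clockwise from its rest, counting three clicks, to the third stop without running past it, and finish while still holding the knob there so that the carousel cannot creep during the reading. Leave the glassware and other things beside it where they stand.

Things in the scene. Friction and masses are not known exactly. Their poses are not given: they have to be found in the camera images.
- changer: Sample changer: a white bench box fixed to the bench, 170 mm deep (x), 170 mm wide (y), 105 mm high, standing anywhere on the bench ahead with some yaw. Origin on the bench directly under the knob's axis; its own x axis points from the front (hatch) to the back, y to its left, z up. Front face at x = -90 mm, back at +80 mm.
- hatch_hinge (a point): Middle of the hatch's hinge line, in front of the changer, at x = -94.5 mm and 30 mm above the bench; fixed to the changer and with its axes. The hatch turns about its y axis.
- hatch_tab (a point): Point in the bare metal pull tab, 100 mm from the hinge line. The tab continues the grey hatch panel: 14 mm wide (along y; pinch across this), 8 to 12 mm thick, its end 116 mm and the panel's edge (136 mm wide) 72 mm from the hinge line. Hatch shut: tab upright, this point 130 mm above the bench; at angle q: 100 sin q mm before and 100 cos q mm above the hinge. z along the tab, y along the hinge.
- hatch (a joint): Opening angle of the hatch in rad: 0 fully shut (upright), 1.3 all the way down (end stop, tab point then 57 mm above the bench). It starts shut or a little ajar. It stays where it is left (stiff hinge); about 2 N at the tab moves it.
- knob_grip (a point): Centre of the knob's black bar grip, on the vertical knob axis, 135 mm above the bench. The bar is 14 mm thick (along this point's y; pinch across this), 40 mm long (along its x), from 119 to 151 mm above the bench, on a round skirt 42 mm across. A white line on top marks the end that points to the hatch at rest. The axes turn with the knob.
- index_knob (a joint): Angle of the index knob in rad, growing clockwise seen from above. Rest is 0 (it turns back no farther); spring detents click every 0.419 rad (24 degrees): first stop 0.419, second 0.838, third 1.257, up to the sixth and last. It takes about 0.25 N m to leave a stop, then the knob snaps into the next and stays there when left.
- beaker: Bystander: glass beaker, 59 mm across, 68 mm high, to the left of the changer. Origin at its underside.
- vial: Bystander: capped sample vial, 25 mm across, 50 mm high, to the right of the changer. Origin at its underside.
- dish: Bystander: glass petri dish, 67 mm across, 16 mm high, left in front of the changer. Origin at its underside.
- tape: Bystander: roll of label tape lying flat, 52 mm across, 19 mm high, right in front of the changer. Origin at its underside.

How it is judged (in metres and radians):
On the way, in this order (a step that is already met when the one before it is completed fails the run):
1. the hatch is all the way down while the knob is still at rest (value of joint hatch above 1.2 rad and value of joint index_knob below 0.2 rad), for 0.1 s.
2. the hatch is shut again, the knob still at rest (value of joint hatch below 0.07 rad and value of joint index_knob below 0.2 rad), for 0.2 s.
3. the knob is held at the third stop (value of joint index_knob between 1.14 and 1.37 rad and contact force between the fingers and index_knob above 2 N), for 0.3 s.
At the end, for the whole second after the job is handed in: The knob stands still at the third stop (1.257 rad, within 0.115 rad) with the fingers still holding it (more than 2 N on it), and the hatch is shut (within 0.07 rad) (all of step 3 and velocity of joint index_knob between -0.1 and 0.1 rad/s and value of joint hatch below 0.07 rad); the arm keeps its last pose, push and grip.
It fails at once if the knob was run past the third stop (value of joint index_knob above 1.47 rad).
It fails at once if a bystander was moved more than 20 mm (distance of any of beaker, vial, dish, tape from where it was at the start of the episode above 0.02 m).
It also fails if it takes over 64 s, if anything falls off the work surface, if the arm or the gripper's body presses on something with over 40 N, if the wrist force passes 120 N, or if a joint passes its speed limit or range.

## Working session

There is one attempt and no reset: what is moved stays moved. The work goes in short steps, Python scripts to look and compute and a tool call to move; the robot and the scene stay as the last step left them, time stands still between calls to the robot, and variables do not carry over. Pictures are saved under pics/ and viewed, and the job is handed in when it is done.

Besides the shell and the picture viewer there is one more tool, called after "Call:" in YAML: its name, and indented under it one key for each argument. carry_out: Moves the arm, as the interface text tells. Its arguments: {"type":"object","properties":{"plan":{"type":"array","items":{"type":"object","properties":{"travel":{"type":"array","items":{"type":"number"}},"angular":{"type":"array","items":{"type":"number"}},"jaw":{"type":"number"}}}},"squeeze":{"type":"number"}},"required":["plan"]}

```bash
mkdir -p pics; python3 - <<'E'
from plant import *
import cv2
o=get_obs();print(o)
for n in ("scene","top"):
    cv2.imwrite(f"pics/{n}0.png",camera(n)[:,:,::-1]);print(n,camera_model(n))
print(camera_model("wrist"))
E
```

```text
{'time': 0.0, 'joint_pos': array([-1.34403219e+00,  2.87171170e-01,  1.57817471e+00,  3.87157288e-05,
        1.27857383e+00, -1.50029476e-01]), 'qd': array([ 0.00047928, -0.00055616,  0.0004739 ,  0.00036686,  0.00122273,
        0.00063014]), 'joint_torque': array([-2.92915893e-04, -4.05988312e+01, -2.92622244e+01, -2.15393629e-04,
        5.89878924e-03, -6.73389025e-06]), 'ee_pos': array([ 248.21529847, -626.93167006,  198.84481958]), 'ee_rot': array([-3.08372223e+00, -5.87917986e-01,  8.19768434e-05]), 'ft_force': array([ 0.09801825,  0.26515673, -0.44440468]), 'torque': array([ 0.0137897 , -0.00151201,  0.03466889]), 'width': 85.60422068136063}
scene {'intrinsics': array([[359.1861431 ,   0.        , 259.36216018],
       [  0.        , 359.1861431 , 193.78668156],
       [  0.        ,   0.        ,   1.        ]]), 'rvec': array([ 2.43148251, -0.60544136,  0.22165701]), 'tvec': array([-437.77427877,  370.30422862,  696.10970874])}
top {'intrinsics': array([[356.38456539,   0.        , 258.94744277],
       [  0.        , 356.38456539, 192.72534735],
       [  0.        ,   0.        ,   1.        ]]), 'rvec': array([ 2.18056473, -2.1669194 ,  0.06169374]), 'tvec': array([129.14555662, 569.74143179, 898.79195162])}
{'intrinsics': array([[271.85715066,   0.        , 254.34742151],
       [  0.        , 271.85715066, 190.81922652],
       [  0.        ,   0.        ,   1.        ]]), 'T_tool_cam': array([[ 6.78881833e-04, -9.54469316e-01, -2.98308338e-01,
         7.55653831e+01],
       [ 9.99999769e-01,  6.36319342e-04,  2.39800166e-04,
        -3.88341512e-01],
       [-3.90625356e-05, -2.98308432e-01,  9.54469527e-01,
        -1.74503357e+02],
       [ 0.00000000e+00,  0.00000000e+00,  0.00000000e+00,
         1.00000000e+00]])}
```

View pics/scene0.png

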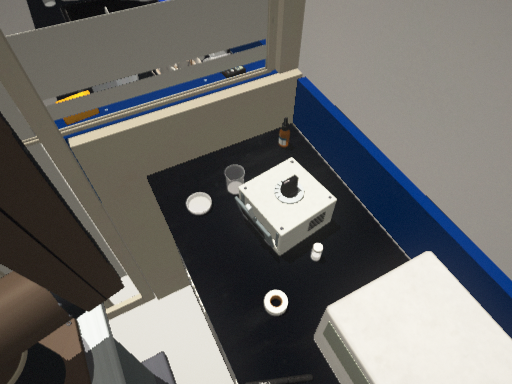

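View pics/top0.png

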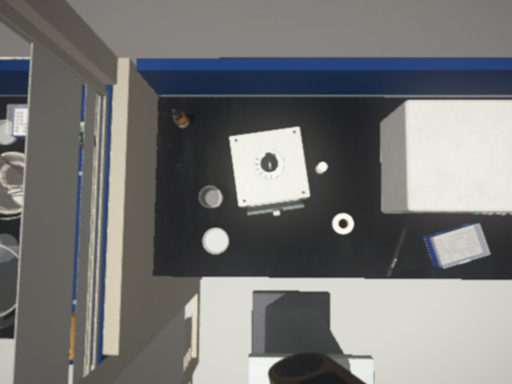

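The top view shows the changer at about (270,167) with the knob at (269,162) and the hatch at (275,210). The beaker is at (209,197), the dish at (215,241), the vial at (321,168) and the tape at (343,223). I'll measure next.

```bash
cat > h.py <<'E'
import numpy as np, cv2
from scipy.spatial.transform import Rotation as R
def ray(cm,uv):
    Rm=R.from_rotvec(cm["rvec"]).as_matrix();C=-Rm.T@cm["tvec"]
    d=Rm.T@np.linalg.inv(cm["intrinsics"])@np.array([uv[0],uv[1],1.]);return C,d
def onz(cm,uv,z):
    C,d=ray(cm,uv);return C+d*(z-C[2])/d[2]
def proj(cm,P):
    Rm=R.from_rotvec(cm["rvec"]).as_matrix();p=cm["intrinsics"]@(Rm@np.asarray(P,float)+cm["tvec"]);return p[:2]/p[2]
E
python3 - <<'E'
from plant import *
from h import *
for n,roi in (("top",(215,115,320,225)),("scene",(225,150,345,265))):
    im=cv2.imread(f"pics/{n}0.png");x0,y0,x1,y1=roi
    cv2.imwrite(f"pics/{n}0z.png",cv2.resize(im[y0:y1,x0:x1],None,fx=5,fy=5,interpolation=cv2.INTER_CUBIC))
im=cv2.imread("pics/top0.png");cm=camera_model("top")
g=im.min(2);m=np.zeros_like(g);m[115:225,222:313]=(g[115:225,222:313]>170)*255
cs,_=cv2.findContours(m,cv2.RETR_EXTERNAL,cv2.CHAIN_APPROX_NONE)
c=max(cs,key=cv2.contourArea);r=cv2.minAreaRect(c);b=cv2.boxPoints(r);print(r)
P=np.array([onz(cm,p,105)[:2] for p in b]);print(P,P.mean(0));print(np.linalg.norm(np.roll(P,-1,0)-P,axis=1),np.arctan2(*(np.roll(P,-1,0)-P).T[::-1]))
for nm,p,z in (("beaker",(209,197),30),("dish",(215,241),10),("vial",(321,168),40),("tape",(343,223),10)): print(nm,onz(cm,p,z))
E
```

```text
((268.96002197265625, 166.71998596191406), (71.84204864501953, 71.84204864501953), 81.8698959350586)
[[697.49969877 205.2065007 ]
 [722.51220078  35.73906401]
 [552.82852502  12.22086139]
 [527.94164908 179.00206251]] [625.19551841 108.04212215]
[171.30334893 171.30573742 168.62777245 171.57099053] [-1.42425954 -3.0038698   1.71892209  0.15333246]
beaker [556.64052575 260.8861673   30.        ]
dish [443.32493331 246.41512105  10.        ]
vial [631.53740536 -24.96419035  40.        ]
tape [492.35459707 -85.62674073  10.        ]
```

View pics/top0z.png

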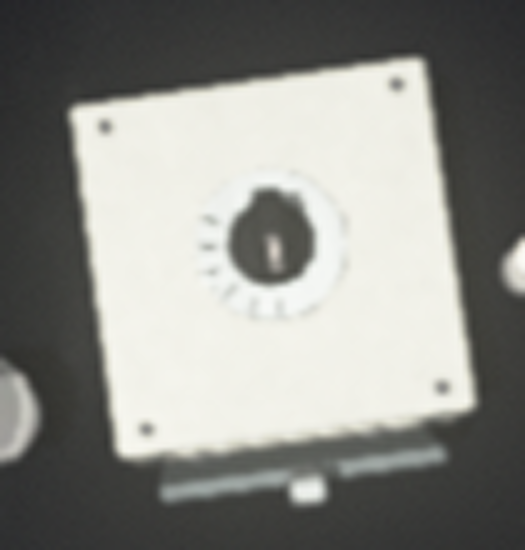

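View pics/scene0z.png

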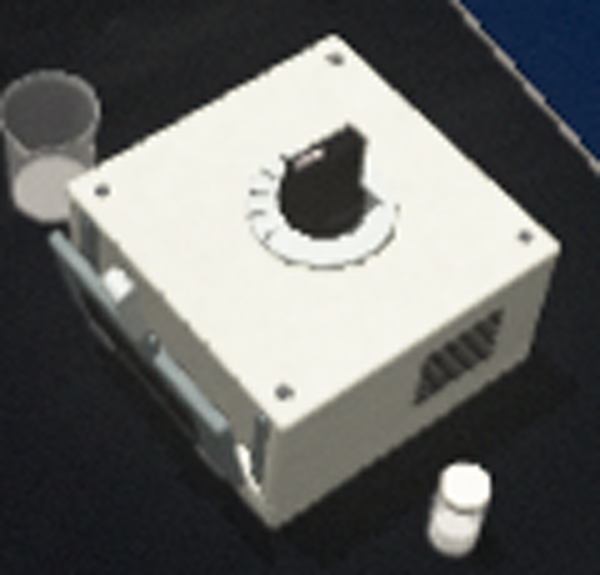

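```bash
cat >> h.py <<'E'
YAW=0.147; O=np.array([630.2,108.8,0])
def w(p): return O+R.from_euler('z',YAW).as_matrix()@np.asarray(p,float)
def tab(q,r=100,y=0): return w([-94.5-r*np.sin(q),y,30+r*np.cos(q)])
E
python3 - <<'E'
from plant import *
from h import *
t=camera_model("top");s=camera_model("scene")
print("knob bar ends top z151",[proj(t,w([x,0,151])) for x in(-20,20)],[proj(s,w([x,0,151])) for x in(-20,20)])
for q in (0,.1,.15,.2,.25,.3,.35): print(q,"tabend",proj(t,tab(q,116)),proj(s,tab(q,116)),"panel edge L,R",*[proj(t,tab(q,72,y)) for y in(68,-68)],*[proj(s,tab(q,72,y)) for y in(68,-68)])
E
```

```text
knob bar ends top z151 [array([270.02106734, 169.93665421]), array([267.49000845, 152.42204107])] [array([282.3553724 , 184.37665737]), array([295.88724347, 176.39674146])]
0 tabend [274.73053275 203.02906329] [255.78150728 201.38658315] panel edge L,R [245.67993896 207.95105576] [302.86396206 199.84963973] [238.79528302 193.58524673] [273.95846764 233.32772341]
0.1 tabend [275.4658765  208.17613295] [251.50719049 204.06966151] panel edge L,R [246.10530383 210.97757905] [303.3033843  202.87809713] [236.30974816 195.09423848] [271.37318953 235.08077889]
0.15 tabend [275.82589523 210.7400365 ] [249.36968648 205.52809969] panel edge L,R [246.32291517 212.48424401] [303.50963077 204.3883263 ] [235.07424141 195.91541449] [270.07829764 236.01872532]
0.2 tabend [276.179088   213.28524806] [247.24173729 207.0585231 ] panel edge L,R [246.5429027  213.98020026] [303.70603291 205.88956243] [233.84859759 196.77797742] [268.78720574 236.99402036]
0.25 tabend [276.52420425 215.80269079] [245.13073205 208.65601271] panel edge L,R [246.76457353 215.4607695 ] [303.89198691 207.37710732] [232.63657142 197.6794227 ] [267.50390905 238.00377025]
0.3 tabend [276.86003695 218.28346055] [243.04404597 210.3153122 ] panel edge L,R [246.98723044 216.92134511] [304.06693013 208.84632813] [231.44188699 198.61709393] [266.23239505 239.04493919]
0.35 tabend [277.18543023 220.71888292] [240.98899437 212.03085662] panel edge L,R [247.21017537 218.35741442] [304.23034357 210.2926799 ] [230.26822023 199.58819404] [264.9766242  240.11436276]
```

```bash
cat >> h.py <<'E'
def P(o): return np.array(o["ee_pos"]),R.from_rotvec(o["ee_rot"])
def rows(p0,R0,p1,R1,n):
    out=[];p,r=p0,R0;rv=(R0.inv()*R1).as_rotvec()
    for i in range(1,n+1):
        pn=p0+(p1-p0)*i/n; rn=R0*R.from_rotvec(rv*i/n)
        t=np.round(r.inv().apply(pn-p)/30,2); a=np.round((r.inv()*rn).as_rotvec(),3)
        out.append((t.tolist(),a.tolist())); p=p+r.apply(t*30); r=r*R.from_rotvec(a)
    return out
def show(p1,R1,n,o):
    p0,R0=P(o)
    for t,a in rows(p0,R0,np.asarray(p1,float),R1,n): print(t,a,"!!" if max(map(abs,t))>1 or max(map(abs,a))>.125 or np.linalg.norm(t)>1.39 else "")
def tool(q,yaw=YAW):
    # tool pointing: q=0 down, tilts so that z points +x box as q grows; tool y=-Ybox
    z=np.array([np.sin(q),0,-np.cos(q)]);y=np.array([0,-1.,0]);x=np.cross(y,z)
    return R.from_euler('z',yaw)*R.from_matrix(np.array([x,y,z]).T)
def st():
    from plant import get_obs
    o=get_obs();p,r=P(o);m=r.as_matrix()
    print("t",round(o["time"],2),"p",p.round(1),"x",m[:,0].round(3),"z",m[:,2].round(3),"F",np.round(o["ft_force"],1),"M",np.round(o["torque"],2),"w",round(o["width"],1),"j",np.round(o["joint_pos"],3)); return o
E
python3 - <<'E'
from plant import *
from h import *
t=camera_model("top")
for uv in((381,212),(381,100),(406,212),(406,100)): print(uv,[onz(t,uv,z).round() for z in(0,100,150,200,250)])
s=camera_model("scene");print([onz(s,(318,322),z).round() for z in (0,100,150,200,250)])
o=st(); show([440,-200,300],tool(0,-.4),15,o)
E
```

```text
(381, 212) [array([ 522., -187.,    0.]), array([ 519., -155.,  100.]), array([ 518., -139.,  150.]), array([ 517., -123.,  200.]), array([ 516., -107.,  250.])]
(381, 100) [array([ 822., -193.,    0.]), array([ 788., -160.,  100.]), array([ 771., -144.,  150.]), array([ 754., -128.,  200.]), array([ 736., -111.,  250.])]
(406, 212) [array([ 522., -252.,    0.]), array([ 520., -213.,  100.]), array([ 519., -194.,  150.]), array([ 517., -174.,  200.]), array([ 516., -155.,  250.])]
(406, 100) [array([ 822., -260.,    0.]), array([ 788., -220.,  100.]), array([ 771., -200.,  150.]), array([ 754., -180.,  200.]), array([ 737., -160.,  250.])]
[array([ 555., -159.,    0.]), array([ 525., -179.,  100.]), array([ 510., -188.,  150.]), array([ 495., -198.,  200.]), array([ 479., -208.,  250.])]
t 0.1 p [ 248.2 -627.   198.9] x [0.93  0.368 0.   ] z [-0.     0.002 -1.   ] F [ 0.9  0.9 -0.2] M [-0.02  0.02  0.04] w 85.4 j [-1.344  0.287  1.578  0.     1.279 -0.15 ]
[0.75, -0.73, -0.22] [-0.0, 0.0, 0.052] 
[0.7, -0.76, -0.23] [-0.0, 0.0, 0.052] 
[0.67, -0.8, -0.22] [-0.0, 0.0, 0.051] 
[0.62, -0.83, -0.22] [-0.001, 0.0, 0.052] 
[0.58, -0.86, -0.22] [0.0, 0.0, 0.052] 
[0.54, -0.9, -0.23] [0.0, 0.0, 0.052] 
[0.49, -0.92, -0.22] [0.0, 0.0, 0.052] 
[0.43, -0.94, -0.23] [-0.0, 0.0, 0.051] 
[0.4, -0.96, -0.22] [-0.0, 0.0, 0.052] 
[0.33, -0.99, -0.22] [-0.0, 0.0, 0.052] 
[0.29, -1.0, -0.23] [-0.001, 0.0, 0.052] 
[0.24, -1.01, -0.22] [0.0, 0.0, 0.051] !!
[0.18, -1.02, -0.23] [0.0, 0.0, 0.052] !!
[0.13, -1.04, -0.22] [0.0, 0.0, 0.052] !!
[0.08, -1.03, -0.23] [-0.0, 0.001, 0.052] !!
```

```bash
python3 - <<'E'
from plant import *
from h import *
o=st(); show([440,-180,300],tool(0),16,o)
E
```

```text
t 0.1 p [ 248.2 -627.   198.9] x [0.93  0.368 0.   ] z [-0.     0.002 -1.   ] F [ 0.9  0.9 -0.2] M [-0.02  0.02  0.04] w 85.4 j [-1.344  0.287  1.578  0.     1.279 -0.15 ]
[0.71, -0.72, -0.21] [-0.0, -0.0, 0.014] 
[0.71, -0.73, -0.21] [-0.0, -0.0, 0.015] 
[0.69, -0.74, -0.21] [-0.0, -0.0, 0.014] 
[0.68, -0.75, -0.21] [-0.001, -0.0, 0.014] 
[0.68, -0.76, -0.2] [0.0, -0.0, 0.015] 
[0.66, -0.76, -0.21] [0.0, -0.0, 0.014] 
[0.65, -0.78, -0.21] [0.0, -0.0, 0.015] 
[0.63, -0.79, -0.21] [-0.0, -0.0, 0.014] 
[0.63, -0.8, -0.21] [-0.0, -0.0, 0.014] 
[0.62, -0.8, -0.21] [-0.0, -0.0, 0.015] 
[0.6, -0.82, -0.21] [-0.001, -0.0, 0.014] 
[0.59, -0.82, -0.21] [0.0, -0.0, 0.014] 
[0.58, -0.83, -0.21] [0.0, -0.0, 0.015] 
[0.57, -0.84, -0.21] [0.0, -0.0, 0.014] 
[0.56, -0.84, -0.21] [-0.0, -0.0, 0.014] 
[0.54, -0.86, -0.21] [-0.0, -0.0, 0.015]
```

Call:
carry_out:
  plan:
    - {"travel":[0.7,-0.7,-0.3],"angular":[0,0,0.014],"jaw":-1}
    - {"travel":[0.7,-0.73,-0.3],"angular":[0,0,0.014],"jaw":-1}
    - {"travel":[0.7,-0.74,-0.3],"angular":[0,0,0.014],"jaw":-1}
    - {"travel":[0.68,-0.75,-0.3],"angular":[0,0,0.014],"jaw":-1}
    - {"travel":[0.68,-0.76,-0.3],"angular":[0,0,0.014],"jaw":-1}

```text
time: 0.52
ee_pos: [308.4, -486.7, 244.8]
ee_rot: [-3.104, -0.478, 0.0]
ft_force: [-0.4, -0.0, -0.7]
width: 85.3
```

Call:
carry_out:
  plan:
    - {"travel":[0.66,-0.76,-0.3],"angular":[0,0,0.014],"jaw":-1}
    - {"travel":[0.65,-0.78,-0.3],"angular":[0,0,0.014],"jaw":-1}
    - {"travel":[0.63,-0.79,-0.3],"angular":[0,0,0.014],"jaw":-1}
    - {"travel":[0.63,-0.8,-0.3],"angular":[0,0,0.014],"jaw":-1}
    - {"travel":[0.62,-0.8,-0.3],"angular":[0,0,0.014],"jaw":-1}

```text
time: 0.93
ee_pos: [367.9, -346.9, 290.1]
ee_rot: [-3.119, -0.369, 0.001]
ft_force: [0.4, -0.3, 0.7]
width: 85.5
```

```bash
python3 - <<'E'
from plant import *
from h import *
o=st(); show([440,0,300],tool(0),10,o)
E
```

```text
t 0.93 p [ 367.9 -346.9  290.1] x [ 0.972  0.234 -0.   ] z [-0.     0.001 -1.   ] F [ 0.4 -0.3  0.7] M [-0.09 -0.04  0.03] w 85.5 j [-0.957 -0.151  1.876  0.     1.418  0.378]
[0.5, -1.07, -0.03] [-0.0, 0.0, 0.009] !!
[0.5, -1.07, -0.03] [-0.0, 0.0, 0.009] !!
[0.48, -1.08, -0.04] [-0.0, 0.0, 0.009] !!
[0.48, -1.08, -0.03] [-0.0, 0.0, 0.009] !!
[0.46, -1.09, -0.03] [-0.0, 0.0, 0.008] !!
[0.46, -1.09, -0.03] [-0.001, 0.0, 0.009] !!
[0.44, -1.09, -0.04] [0.0, 0.0, 0.009] !!
[0.44, -1.1, -0.03] [0.0, 0.0, 0.009] !!
[0.43, -1.1, -0.03] [0.0, 0.0, 0.009] !!
[0.42, -1.1, -0.04] [0.0, 0.0, 0.009] !!
```

Call:
carry_out:
  plan:
    - {"travel":[0.48,-1.0,0],"angular":[0,0,0.008],"jaw":-1}
    - {"travel":[0.48,-1.0,0],"angular":[0,0,0.008],"jaw":-1}
    - {"travel":[0.47,-1.0,0],"angular":[0,0,0.008],"jaw":-1}
    - {"travel":[0.47,-1.0,0],"angular":[0,0,0.008],"jaw":-1}
    - {"travel":[0.46,-1.0,0],"angular":[0,0,0.008],"jaw":-1}

```text
time: 1.35
ee_pos: [403.8, -185.0, 289.8]
ee_rot: [-3.126, -0.307, 0.0]
ft_force: [-0.0, -0.9, -0.9]
width: 85.4
```

Call:
carry_out:
  plan:
    - {"travel":[0.45,-1.0,0],"angular":[0,0,0.008],"jaw":-1}
    - {"travel":[0.44,-1.0,0],"angular":[0,0,0.008],"jaw":-1}
    - {"travel":[0.43,-1.0,0],"angular":[0,0,0.008],"jaw":-1}
    - {"travel":[0.42,-1.0,0],"angular":[0,0,0.008],"jaw":-1}
    - {"travel":[0.4,-1.0,0],"angular":[0,0,0.008],"jaw":-1}

```text
time: 1.77
ee_pos: [440.0, -26.0, 289.9]
ee_rot: [-3.132, -0.245, 0.0]
ft_force: [0.4, 0.1, 0.9]
width: 85.7
```

```bash
python3 - <<'E'
from plant import *
from h import *
o=st(); print(tab(.2,106),tab(.2,150)); show([455,82,260],tool(0.2),5,o)
E
```

```text
t 1.77 p [440.  -26.  289.9] x [ 0.988  0.156 -0.   ] z [-0.  0. -1.] F [0.4 0.1 0.9] M [ 0.03 -0.06  0.06] w 85.7 j [-0.29  -0.313  2.008  0.     1.447  1.125]
[515.88736088  91.8739477  133.88705725] [507.24018738  90.59357737 177.00998668]
[0.21, -0.7, 0.2] [-0.0, 0.04, 0.002] 
[0.2, -0.69, 0.21] [-0.0, 0.04, 0.002] 
[0.19, -0.7, 0.21] [-0.001, 0.04, 0.002] 
[0.19, -0.69, 0.22] [0.0, 0.04, 0.001] 
[0.17, -0.7, 0.23] [-0.0, 0.04, 0.002]
```

Call:
carry_out:
  plan:
    - {"travel":[0.21,-0.7,0.2],"angular":[0,0.04,0.002],"jaw":-1}
    - {"travel":[0.2,-0.7,0.2],"angular":[0,0.04,0.002],"jaw":-1}
    - {"travel":[0.19,-0.7,0.21],"angular":[0,0.04,0.002],"jaw":-1}
    - {"travel":[0.19,-0.7,0.22],"angular":[0,0.04,0.002],"jaw":-1}
    - {"travel":[0.17,-0.7,0.23],"angular":[0,0.04,0.002],"jaw":-1}

```text
time: 2.18
ee_pos: [454.9, 82.0, 260.2]
ee_rot: [-3.101, -0.228, -0.313]
ft_force: [-0.4, 0.2, -0.1]
width: 85.4
```

```bash
cat >> h.py <<'E'
def wcm(o):
    from plant import camera_model
    c=camera_model("wrist");p,r=P(o);T=np.eye(4);T[:3,:3]=r.as_matrix();T[:3,3]=p
    M=np.linalg.inv(T@c["T_tool_cam"]);return dict(intrinsics=c["intrinsics"],rvec=R.from_matrix(M[:3,:3]).as_rotvec(),tvec=M[:3,3])
E
python3 - <<'E'
from plant import *
from h import *
o=st();im=camera("wrist");cv2.imwrite("pics/w1.png",im[:,:,::-1])
c=wcm(o)
for q in(.1,.15,.2,.25): print(q,proj(c,tab(q,116)),proj(c,tab(q,72,68)),proj(c,tab(q,72,-68)))
print("knob",proj(c,w([-20,0,151])),proj(c,w([20,0,151])))
E
```

```text
t 2.18 p [454.9  82.  260.2] x [0.969 0.143 0.2  ] z [ 0.198  0.031 -0.98 ] F [-0.4  0.2 -0.1] M [ 0.03  0.11 -0.02] w 85.4 j [-0.069 -0.388  2.126  0.047  1.208  1.342]
0.1 [253.92438247 133.56631604] [199.53171957 133.76836021] [308.52261467 133.80730596]
0.15 [253.92449373 138.98263035] [199.66101666 136.7078054 ] [308.39289855 136.74782318]
0.2 [253.92529107 144.32979288] [199.81773927 139.623789  ] [308.23639158 139.66484345]
0.25 [253.92675948 149.58077897] [200.00102381 142.50483547] [308.05395121 142.54688574]
knob [253.93571227  48.61090876] [253.94779197   7.59450423]
```

View pics/w1.png

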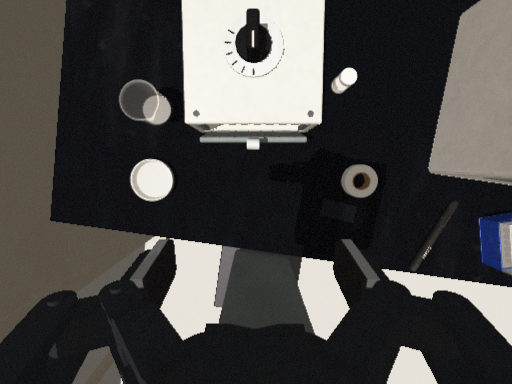

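```bash
python3 - <<'E'
from plant import *
from h import *
o=st(); a=tab(.2,200);b=tab(.2,87); show(a,tool(.2),3,o); 
print(a,b)
for t in rows(a,tool(.2),b,tool(.2),4):print(t)
E
```

```text
t 2.23 p [453.3  84.8 258.2] x [0.969 0.145 0.198] z [ 0.195  0.034 -0.98 ] F [-0.8  1.3 -1.7] M [0.03 0.19 0.09] w 85.3 j [-0.065 -0.389  2.13   0.05   1.207  1.344]
[0.41, 0.03, 0.45] [-0.002, 0.0, 0.0] 
[0.41, 0.02, 0.45] [-0.001, 0.0, 0.001] 
[0.41, 0.03, 0.44] [-0.002, 0.0, 0.0] 
[497.41385385  89.13861109 226.01331557] [519.62136762  92.42683488 115.26579227]
([-0.0, -0.0, 0.94], [0.0, 0.0, 0.0])
([-0.0, -0.0, 0.94], [0.0, 0.0, 0.0])
([0.0, 0.0, 0.94], [0.0, 0.0, 0.0])
([-0.0, 0.0, 0.95], [0.0, 0.0, 0.0])
```

Call:
carry_out:
  plan:
    - {"travel":[0.4,0,0.43],"angular":[0,0,0],"jaw":-1}
    - {"travel":[0.4,0,0.43],"angular":[0,0,0],"jaw":-1}
    - {"travel":[0.4,0,0.43],"angular":[0,0,0],"jaw":-1}
    - {"travel":[0,0,0],"angular":[0,0,0],"jaw":-1}
    - {"travel":[0,0,0],"angular":[0,0,0],"jaw":-1}

```text
time: 2.65
ee_pos: [497.0, 87.1, 228.8]
ee_rot: [-3.102, -0.228, -0.306]
ft_force: [-0.1, -1.2, -0.2]
width: 85.3
```

```bash
python3 - <<'E'
from plant import *
from h import *
o=st();b=tab(.2,87); show(b,tool(.2),4,o)
E
```

```text
t 2.65 p [497.   87.1 228.8] x [0.97  0.143 0.195] z [ 0.193  0.03  -0.981] F [-0.1 -1.2 -0.2] M [-0.03  0.1  -0.03] w 85.3 j [-0.051 -0.251  2.079  0.044  1.121  1.358]
[0.0, -0.02, 0.97] [-0.0, 0.001, -0.0] 
[0.01, -0.01, 0.96] [-0.001, 0.001, -0.0] 
[0.0, -0.02, 0.97] [-0.0, 0.001, -0.0] 
[0.0, -0.01, 0.96] [-0.0, 0.0, -0.0]
```

Call:
carry_out:
  plan:
    - {"travel":[0,-0.01,0.96],"angular":[0,0,0],"jaw":-1}
    - {"travel":[0,-0.02,0.96],"angular":[0,0,0],"jaw":-1}
    - {"travel":[0,-0.02,0.96],"angular":[0,0,0],"jaw":-1}
    - {"travel":[0,-0.02,0.96],"angular":[0,0,0],"jaw":-1}
    - {"travel":[0,0,0],"angular":[0,0,0],"jaw":-1}

```text
time: 3.07
ee_pos: [515.8, 92.6, 111.5]
ee_rot: [-3.103, -0.228, -0.294]
ft_force: [-1.7, 0.2, -1.1]
width: 85.4
```

```bash
python3 - <<'E'
from plant import *
from h import *
o=st();b=tab(.2,87);print(b); p,r=P(o);print("err tool mm",r.inv().apply(b-p))
im=camera("wrist");cv2.imwrite("pics/w2.png",im[:,:,::-1])
E
```

```text
t 3.07 p [515.8  92.6 111.5] x [0.972 0.143 0.188] z [ 0.185  0.03  -0.982] F [-1.7  0.2 -1.1] M [-0.04  0.12  0.  ] w 85.4 j [-0.036 -0.069  2.145  0.048  0.88   1.361]
[519.62136762  92.42683488 115.26579227]
err tool mm [ 4.39319892  0.67873562 -3.02770513]
```

View pics/w2.png

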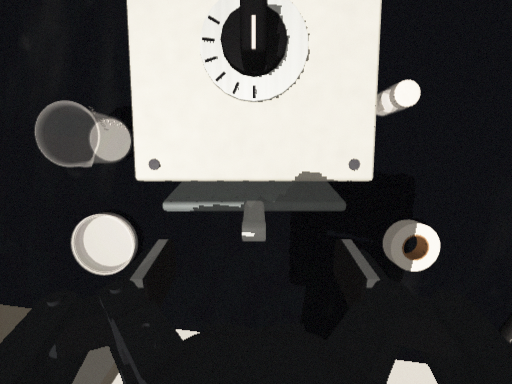

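```bash
python3 - <<'E'
from plant import *
from h import *
o=st();c=wcm(o);p,r=P(o)
for z in(0,-13,-19,-30):print(z,proj(c,p+r.apply([0,0,z])),proj(c,p+r.apply([0,45,z])))
for q in (.1,.15,.2,.25):print(q,proj(c,tab(q,116)),proj(c,tab(q,72)),proj(c,tab(q,72,68)))
E
```

```text
t 3.12 p [517.4  92.6 114.5] x [0.971 0.143 0.192] z [ 0.19   0.03  -0.981] F [-0.1  0.4  0.2] M [-0.05  0.09 -0.03] w 85.3 j [-0.036 -0.072  2.142  0.048  0.882  1.361]
0 [254.66009308 219.7574228 ] [319.32034097 219.79572649]
-13 [254.68624434 227.75189988] [323.88478582 227.79203865]
-19 [254.69959387 231.83287129] [326.21479087 231.87390367]
-30 [254.72654162 240.07083597] [330.91815444 240.11358331]
0.1 [255.47725749 217.88905273] [255.34579071 199.66871861] [163.2617258  199.59873896]
0.15 [255.46492943 227.30614965] [255.34030021 204.35584549] [163.63870289 204.28338684]
0.2 [255.45179962 236.35884616] [255.3344597  208.92649658] [164.09056161 208.85171224]
0.25 [255.43799186 244.98935099] [255.3283037  213.35945138] [164.61391959 213.28250976]
```

Call:
carry_out:
  plan:
    - {"travel":[0.06,0,0],"angular":[0,0,0],"jaw":1}
    - {"travel":[0,0,0],"angular":[0,0,0],"jaw":1}
    - {"travel":[0,0,0],"angular":[0,0,0],"jaw":1}
    - {"travel":[0,0,0],"angular":[0,0,0],"jaw":1}
    - {"travel":[0,0,0],"angular":[0,0,0],"jaw":1}
  squeeze: 30

```text
time: 3.53
ee_pos: [522.5, 92.9, 119.1]
ee_rot: [-3.102, -0.228, -0.315]
ft_force: [0.0, 0.5, -0.9]
width: 25.5
```

Call:
carry_out:
  plan:
    - {"travel":[0,0,0],"angular":[0,0,0],"jaw":1}
    - {"travel":[0,0,0],"angular":[0,0,0],"jaw":1}
    - {"travel":[0,0,0],"angular":[0,0,0],"jaw":1}
    - {"travel":[0,0,0],"angular":[0,0,0],"jaw":1}
    - {"travel":[0,0,0],"angular":[0,0,0],"jaw":1}

```text
time: 3.95
ee_pos: [521.7, 93.0, 117.4]
ee_rot: [-3.102, -0.228, -0.311]
ft_force: [-0.4, -0.1, 0.5]
width: 0.2
```

```bash
python3 - <<'E'
from plant import *
from h import *
o=st();im=camera("wrist");cv2.imwrite("pics/w3.png",im[:,:,::-1])
# plan: TCP follows tab arc radius 87, tool aligned q .2->1.32
q0=.2;Q=[.2+.1*i for i in range(1,12)]+[1.34]
p0,r0=tab(.2,87),tool(.2)
for q in Q:
    p,r=tab(q,87),tool(q); print(round(q,2),(r0.inv().apply(p-p0)/30).round(2),(r0.inv()*r).as_rotvec().round(3),p.round());p0,r0=p,r
E
```

```text
t 3.95 p [521.7  93.  117.4] x [0.97  0.143 0.198] z [ 0.196  0.03  -0.98 ] F [-0.4 -0.1  0.5] M [-0.04  0.09  0.04] w 0.2 j [-0.035 -0.069  2.135  0.048  0.88   1.362]
0.3 [-0.29 -0.    0.01] [-0.   0.1 -0. ] [511.  91. 113.]
0.4 [-0.29  0.    0.01] [0.  0.1 0. ] [503.  90. 110.]
0.5 [-0.29 -0.    0.01] [0.  0.1 0. ] [495.  89. 106.]
0.6 [-0.29 -0.    0.01] [0.  0.1 0. ] [488.  88. 102.]
0.7 [-0.29 -0.    0.01] [-0.   0.1 -0. ] [481.  87.  97.]
0.8 [-0.29  0.    0.01] [-0.   0.1  0. ] [475.  86.  91.]
0.9 [-0.29 -0.    0.01] [0.  0.1 0. ] [469.  85.  84.]
1.0 [-0.29  0.    0.01] [-0.   0.1 -0. ] [464.  84.  77.]
1.1 [-0.29  0.    0.01] [0.  0.1 0. ] [460.  84.  69.]
1.2 [-0.29 -0.    0.01] [0.  0.1 0. ] [457.  83.  62.]
1.3 [-0.29 -0.    0.01] [0.  0.1 0. ] [454.  83.  53.]
1.34 [-0.12  0.    0.  ] [ 0.    0.04 -0.  ] [453.  83.  50.]
```

View pics/w3.png

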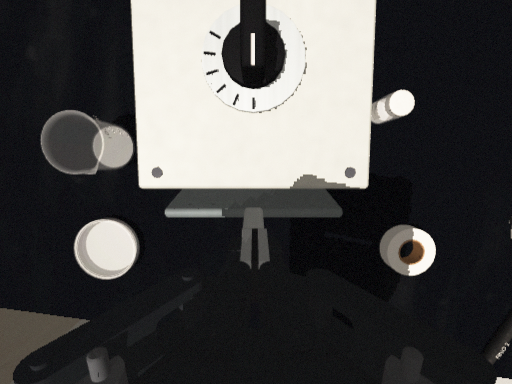

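```bash
python3 - <<'E'
import cv2
for n in("w2","w3"):
    im=cv2.imread(f"pics/{n}.png");cv2.imwrite(f"pics/{n}z.png",cv2.resize(im[185:285,150:360],None,fx=3.8,fy=3.8,interpolation=cv2.INTER_CUBIC))
E
```

```text
(no output)
```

View pics/w2z.png

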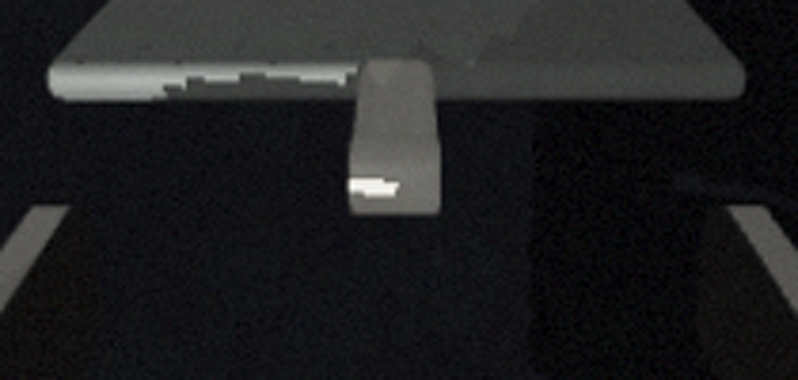

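View pics/w3z.png

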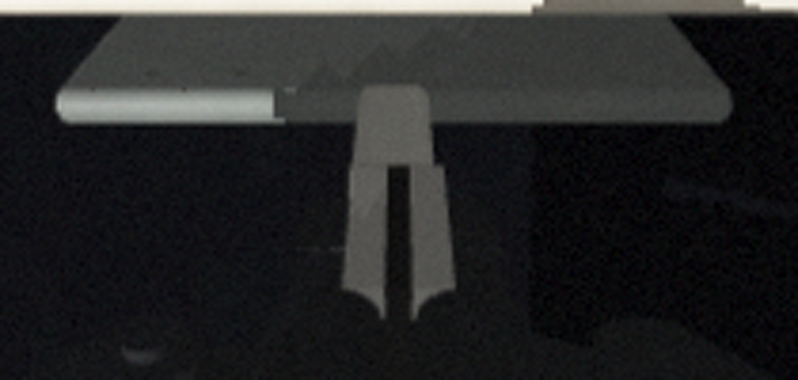

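```bash
python3 - <<'E'
from plant import *
from h import *
o=st();im=camera("scene")[:,:,::-1];s=camera_model("scene")
im=cv2.resize(im[120:280,170:350],None,fx=4.4,fy=3.7*4.4/3.7,interpolation=cv2.INTER_CUBIC)
im=im[:600]
p,r=P(o)
for z in(0,-19,-37,-73):
    u=proj(s,p+r.apply([0,0,z]));print(z,u); q=((u-[170,120])*4.4).astype(int);cv2.drawMarker(im,tuple(map(int,q)),(0,0,255),cv2.MARKER_CROSS,8,1)
cv2.imwrite("pics/s3.png",im)
E
```

```text
t 4.0 p [521.7  93.  117.4] x [0.97  0.143 0.198] z [ 0.196  0.03  -0.98 ] F [ 0.  -0.   0.4] M [-0.05  0.1  -0.02] w 0.0 j [-0.035 -0.069  2.135  0.048  0.88   1.362]
0 [250.19969462 212.03592322]
-19 [248.7516313  208.09699616]
-37 [247.32377355 204.21303094]
-73 [244.29086096 195.9631006 ]
```

View pics/s3.png

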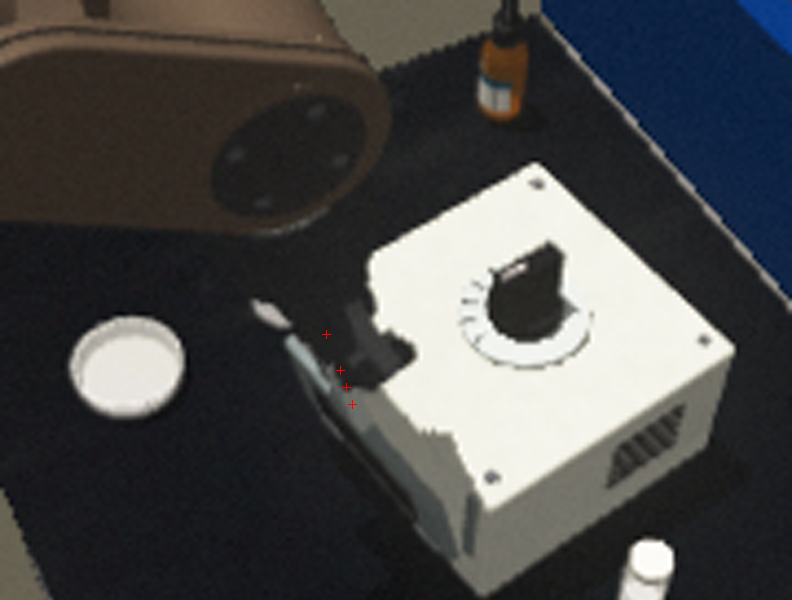

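Call:
carry_out:
  plan:
    - {"travel":[0,0,0],"angular":[0,0,0],"jaw":-1}
    - {"travel":[0,0,0],"angular":[0,0,0],"jaw":-1}
    - {"travel":[0,0,0],"angular":[0,0,0],"jaw":-1}
    - {"travel":[0,0,0],"angular":[0,0,0],"jaw":-1}
    - {"travel":[0,0,0],"angular":[0,0,0],"jaw":-1}

```text
time: 4.47
ee_pos: [521.7, 93.0, 117.5]
ee_rot: [-3.102, -0.228, -0.311]
ft_force: [-0.2, 0.2, 0.1]
width: 60.5
```

Call:
carry_out:
  plan:
    - {"travel":[0,0,0],"angular":[0,0,0],"jaw":-1}
    - {"travel":[-0.02,0,0.25],"angular":[0,0,0],"jaw":-1}
    - {"travel":[-0.02,0,0.25],"angular":[0,0,0],"jaw":-1}
    - {"travel":[-0.02,0,0.25],"angular":[0,0,0],"jaw":-1}
    - {"travel":[0,0,0],"angular":[0,0,0],"jaw":-1}

```text
time: 4.88
ee_pos: [522.8, 93.4, 92.3]
ee_rot: [-3.102, -0.228, -0.304]
ft_force: [-0.2, 0.2, -0.4]
width: 85.1
```

```bash
python3 - <<'E'
from plant import *
from h import *
o=st();im=camera("wrist")[:,:,::-1]
cv2.imwrite("pics/w4.png",cv2.resize(im[170:300,150:360],None,fx=3.8,fy=3.8,interpolation=cv2.INTER_CUBIC))
p,r=P(o);b=tab(.2,66);print("err",r.inv().apply(b-p))
E
```

```text
t 4.88 p [522.8  93.4  92.3] x [0.97  0.143 0.194] z [ 0.192  0.03  -0.981] F [-0.2  0.2 -0.4] M [ 0.02  0.1  -0.05] w 85.1 j [-0.034 -0.028  2.146  0.05   0.832  1.36 ]
err [ 1.38120739  0.50257194 -2.17644545]
```

View pics/w4.png

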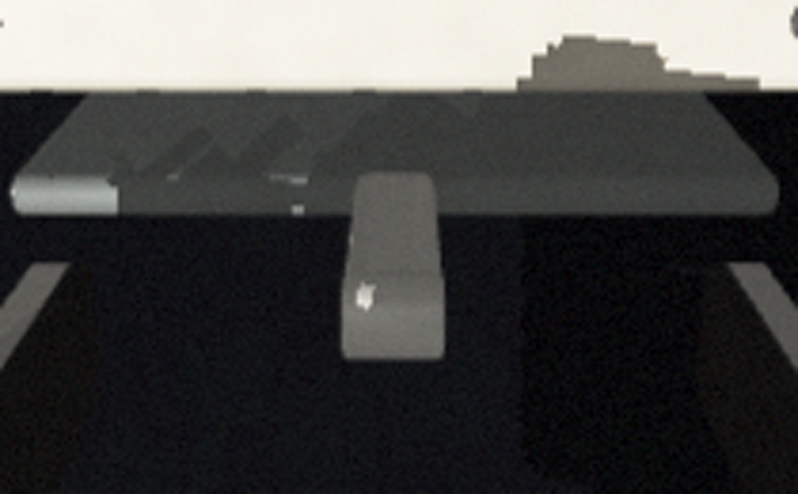

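Call:
carry_out:
  plan:
    - {"travel":[0.03,0,0.22],"angular":[0,0,0],"jaw":-1}
    - {"travel":[0.03,0,0.22],"angular":[0,0,0],"jaw":-1}
    - {"travel":[0.03,0,0.2],"angular":[0,0,0],"jaw":-1}
    - {"travel":[0,0,0],"angular":[0,0,0],"jaw":-1}
    - {"travel":[0,0,0],"angular":[0,0,0],"jaw":-1}

```text
time: 5.35
ee_pos: [530.5, 94.4, 76.1]
ee_rot: [-3.102, -0.228, -0.309]
ft_force: [-0.3, -0.8, -0.0]
width: 85.5
```

```bash
python3 - <<'E'
from plant import *
from h import *
o=st();im=camera("wrist")[:,:,::-1]
cv2.imwrite("pics/w5.png",cv2.resize(im[170:320,150:360],None,fx=3.8,fy=3.8,interpolation=cv2.INTER_CUBIC))
E
```

```text
t 5.35 p [530.5  94.4  76.1] x [0.97  0.143 0.197] z [ 0.195  0.03  -0.98 ] F [-0.3 -0.8 -0. ] M [-0.03  0.07  0.02] w 85.5 j [-0.032  0.014  2.14   0.051  0.793  1.36 ]
```

View pics/w5.png

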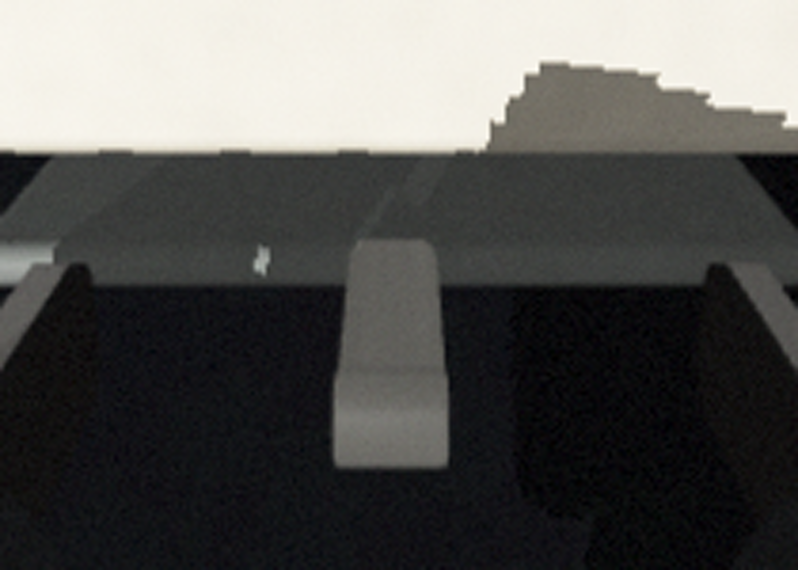

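Call:
carry_out:
  plan:
    - {"travel":[0,0,0],"angular":[0,0,0],"jaw":1}
    - {"travel":[0,0,0],"angular":[0,0,0],"jaw":1}
    - {"travel":[0,0,0],"angular":[0,0,0],"jaw":1}
    - {"travel":[0,0,0],"angular":[0,0,0],"jaw":1}
    - {"travel":[0,0,0],"angular":[0,0,0],"jaw":1}
  squeeze: 30

```text
time: 5.82
ee_pos: [530.9, 94.3, 77.0]
ee_rot: [-3.102, -0.228, -0.312]
ft_force: [-0.2, 1.1, -1.1]
width: 25.2
```

Call:
carry_out:
  plan:
    - {"travel":[0,0,0],"angular":[0,0,0],"jaw":1}
    - {"travel":[0,0,0],"angular":[0,0,0],"jaw":1}
    - {"travel":[0,0,0],"angular":[0,0,0],"jaw":1}
    - {"travel":[0,0,0],"angular":[0,0,0],"jaw":1}
    - {"travel":[0,0,0],"angular":[0,0,0],"jaw":1}

```text
time: 6.23
ee_pos: [530.7, 95.2, 77.0]
ee_rot: [-3.101, -0.228, -0.311]
ft_force: [-1.6, 4.9, 1.6]
width: 13.8
```

```bash
python3 - <<'E'
from plant import *
from h import *
o=st();im=camera("wrist")[:,:,::-1]
cv2.imwrite("pics/w6.png",cv2.resize(im[170:320,150:360],None,fx=3.8,fy=3.8,interpolation=cv2.INTER_CUBIC))
p,r=P(o);H=tab(0,0);d=r.inv().apply(H-p);print("hinge in tool",d)
E
```

```text
t 6.23 p [530.7  95.2  77. ] x [0.97  0.143 0.199] z [ 0.196  0.032 -0.98 ] F [-1.6  4.9  1.6] M [0.52 0.2  0.09] w 13.8 j [-0.031  0.012  2.139  0.053  0.794  1.36 ]
hinge in tool [-3.5330107   1.2862872  47.27969929]
```

View pics/w6.png

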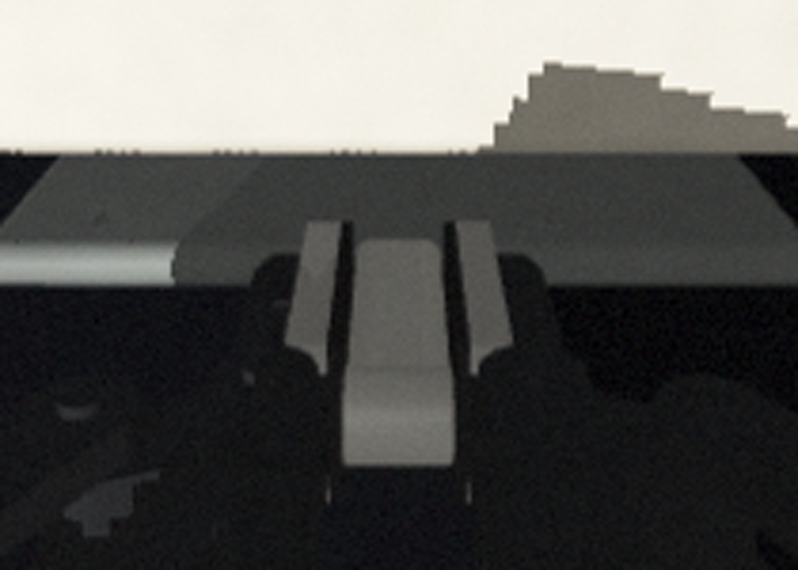

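```bash
cat > fit.py <<'E'
from h import *
from scipy.optimize import least_squares
D=[((-1.344,.287,1.578,1.279),(248.2,-627,198.9)),((-.957,-.151,1.876,1.418),(367.9,-346.9,290.1)),((-.29,-.313,2.008,1.447),(440,-26,289.9)),((-.069,-.388,2.126,1.208),(454.9,82,260.2)),((-.051,-.251,2.079,1.121),(497,87.1,228.8)),((-.036,-.069,2.145,.88),(515.8,92.6,111.5)),((-.035,-.069,2.135,.88),(521.7,93,117.4)),((-.034,-.028,2.146,.832),(522.8,93.4,92.3)),((-.032,.014,2.14,.793),(530.5,94.4,76.1))]
def fk(j,k):
    a,d,L2,A,B,L5=k; s=j[1]+j[2];t=s+j[3]
    return np.array([a+L2*np.sin(j[1])+A*np.sin(s)+B*np.cos(s)+L5*np.sin(t), d+L2*np.cos(j[1])+A*np.cos(s)-B*np.sin(s)+L5*np.cos(t)])
def inpl(j,p):
    r=p[0]*np.cos(j[0])+p[1]*np.sin(j[0]); return np.array([r,p[2]])
f=lambda k:np.concatenate([fk(j,k)-inpl(j,p) for j,p in D]+[np.array(k)*0])
s=least_squares(f,[50,300,350,350,50,250])
K=s.x
if __name__=="__main__":
    print(K.round(1),np.abs(s.fun).max())
    lo=[-.9,.21,.24];hi=[2.22,2.48,2.81]
    for q in np.arange(.2,1.35,.1):
      p=tab(q,47.3); r=np.sqrt(p[0]**2+p[1]**2-101**2)
      for tl in (q,):
        e=lambda v:np.append(fk([0,*v],K)-[r,p[2]],(sum(v)-(np.pi-tl))*300)
        g=least_squares(e,[0,2.1,.7],bounds=(lo,hi)); print(round(q,1),g.x.round(3),np.abs(g.fun).max().round(1))
E
python3 fit.py
```

```text
[-1.000e-01  2.408e+02  4.432e+02  5.727e+02  2.060e+01  2.809e+02] 0.3276706485259524
0.2 [0.008 2.146 0.788] 0.0
0.3 [-0.052  2.221  0.672] 0.0
0.4 [-0.106  2.296  0.551] 0.0
0.5 [-0.152  2.368  0.425] 0.0
0.6 [-0.189  2.438  0.293] 0.0
0.7 [-0.233  2.48   0.24 ] 13.5
0.8 [-0.252  2.48   0.24 ] 38.0
0.9 [-0.27  2.48  0.24] 62.6
1.0 [-0.288  2.48   0.24 ] 87.2
1.1 [-0.306  2.48   0.24 ] 111.8
1.2 [-0.323  2.48   0.24 ] 136.5
1.3 [-0.341  2.48   0.24 ] 161.1
```

```bash
cat > reach.py <<'E'
from fit import *
lo=[-.9,.21,.24];hi=[2.22,2.48,2.81]
def ik(p,tl):
    r=np.sqrt(p[0]**2+p[1]**2-101**2)
    e=lambda v:np.append(fk([0,*v],K)-[r,p[2]],(sum(v)-(np.pi-tl))*300)
    g=least_squares(e,[0,2.1,.7],bounds=(lo,hi)); return g.x.round(2),np.abs(g.fun).max().round(1)
if __name__=="__main__":
  for q in (.6,.8,1.,1.2,1.33):
    for tl in (-.4,-.2,0,.1,.2,.3,.4,.5):
      p=tab(q,102)+tool(tl).apply([0,0,54.7]); x,e=ik(p,tl)
      print(q,tl,x,e,p.round() if e<1 else "--")
E
python3 reach.py
```

```text
0.6 -0.4 [0.25 1.94 1.35] 0.0 [459.  83.  64.]
0.6 -0.2 [0.14 2.03 1.16] 0.0 [469.  85.  61.]
0.6 0 [0.04 2.14 0.96] 0.0 [480.  87.  59.]
0.6 0.1 [-0.01  2.19  0.86] 0.0 [485.  87.  60.]
0.6 0.2 [-0.05  2.24  0.76] 0.0 [490.  88.  61.]
0.6 0.3 [-0.09  2.29  0.65] 0.0 [496.  89.  62.]
0.6 0.4 [-0.13  2.34  0.53] 0.0 [501.  90.  64.]
0.6 0.5 [-0.16  2.39  0.42] 0.0 [506.  90.  66.]
0.8 -0.4 [0.24 1.98 1.32] 0.0 [443.  81.  51.]
0.8 -0.2 [0.13 2.08 1.13] 0.0 [454.  83.  47.]
0.8 0 [0.03 2.18 0.94] 0.0 [464.  84.  46.]
0.8 0.1 [-0.02  2.23  0.83] 0.0 [470.  85.  47.]
0.8 0.2 [-0.07  2.28  0.73] 0.0 [475.  86.  47.]
0.8 0.3 [-0.11  2.33  0.62] 0.0 [480.  87.  49.]
0.8 0.4 [-0.15  2.38  0.5 ] 0.0 [485.  87.  51.]
0.8 0.5 [-0.18  2.43  0.39] 0.0 [490.  88.  53.]
1.0 -0.4 [0.24 2.02 1.29] 0.0 [431.  79.  35.]
1.0 -0.2 [0.13 2.11 1.1 ] 0.0 [441.  81.  32.]
1.0 0 [0.03 2.21 0.9 ] 0.0 [452.  82.  30.]
1.0 0.1 [-0.02  2.26  0.8 ] 0.0 [457.  83.  31.]
1.0 0.2 [-0.06  2.32  0.69] 0.0 [463.  84.  32.]
1.0 0.3 [-0.11  2.37  0.58] 0.0 [468.  85.  33.]
1.0 0.4 [-0.14  2.42  0.47] 0.0 [473.  86.  35.]
1.0 0.5 [-0.17  2.46  0.35] 0.0 [478.  86.  37.]
1.2 -0.4 [0.25 2.04 1.25] 0.0 [422.  78.  17.]
1.2 -0.2 [0.15 2.14 1.06] 0.0 [432.  79.  13.]
1.2 0 [0.04 2.24 0.86] 0.0 [443.  81.  12.]
1.2 0.1 [-0.    2.29  0.75] 0.0 [448.  82.  13.]
1.2 0.2 [-0.05  2.34  0.65] 0.0 [453.  83.  13.]
1.2 0.3 [-0.09  2.39  0.54] 0.0 [459.  83.  15.]
1.2 0.4 [-0.12  2.44  0.42] 0.0 [464.  84.  17.]
1.2 0.5 [-0.14  2.48  0.31] 2.6 --
1.33 -0.4 [0.27 2.05 1.22] 0.0 [418.  77.   4.]
1.33 -0.2 [0.16 2.15 1.03] 0.0 [428.  79.   1.]
1.33 0 [0.06 2.25 0.83] 0.0 [439.  80.  -0.]
1.33 0.1 [0.01 2.3  0.72] 0.0 [444.  81.  -0.]
1.33 0.2 [-0.03  2.36  0.61] 0.0 [449.  82.   1.]
1.33 0.3 [-0.07  2.41  0.5 ] 0.0 [455.  83.   2.]
1.33 0.4 [-0.1   2.45  0.39] 0.0 [460.  84.   4.]
1.33 0.5 [-0.11  2.48  0.28] 5.4 --
```

```bash
cat > arc.py <<'E'
from h import *
import sys
from plant import *
def inv(p): return R.from_euler('z',-YAW).apply(np.asarray(p)-O)
def qnow(o,g=54.7):
    p,r=P(o);G=inv(p+r.apply([0,0,-g]));dx=-(G[0]+94.5);dz=G[2]-30;z=R.from_euler('z',-YAW).apply(r.apply([0,0,1]))
    return np.arctan2(dx,dz),np.hypot(dx,dz),G[1],np.arctan2(z[0],-z[2])
def arc(o,qs,tls,g=54.7,rad=None,y=None):
    q,ra,yy,tl=qnow(o,g);ra=rad or ra; yy=yy if y is None else y
    p,r=P(o)
    for q,tl in zip(qs,tls):
        r1=tool(tl);p1=tab(q,ra,yy)+r1.apply([0,0,g])
        t=np.round(r.inv().apply(p1-p)/30,2);a=np.round((r.inv()*r1).as_rotvec(),3);print(round(q,3),t.tolist(),a.tolist())
        p=p+r.apply(t*30);r=r*R.from_rotvec(a)
E
python3 - <<'E'
from arc import *
o=st();q,ra,y,tl=qnow(o);print(q,ra,y,tl)
qs=np.linspace(q,1.32,21)[1:];arc(o,qs,np.linspace(tl,.4,21)[1:])
E
```

```text
t 6.28 p [530.7  95.3  77.1] x [0.97  0.143 0.199] z [ 0.196  0.032 -0.98 ] F [-1.   4.5  1.7] M [0.55 0.23 0.11] w 13.4 j [-0.031  0.012  2.139  0.053  0.794  1.36 ]
0.16514237789321076 102.05337706727288 1.0579186181653735 0.20014217475617616
0.223 [-0.18, 0.0, -0.0] [-0.002, 0.01, -0.001]
0.281 [-0.18, 0.0, 0.01] [-0.0, 0.01, 0.0]
0.338 [-0.17, 0.0, 0.01] [-0.0, 0.01, 0.0]
0.396 [-0.18, 0.0, 0.03] [-0.0, 0.01, 0.0]
0.454 [-0.17, 0.0, 0.04] [-0.0, 0.01, 0.0]
0.512 [-0.18, 0.0, 0.04] [-0.0, 0.01, 0.0]
0.569 [-0.17, 0.0, 0.06] [-0.0, 0.01, 0.0]
0.627 [-0.17, 0.0, 0.06] [-0.0, 0.01, 0.0]
0.685 [-0.16, 0.0, 0.07] [-0.0, 0.01, 0.0]
0.743 [-0.16, 0.0, 0.08] [-0.0, 0.01, 0.0]
0.8 [-0.16, 0.0, 0.09] [-0.001, 0.01, 0.0]
0.858 [-0.15, 0.0, 0.1] [0.0, 0.01, 0.0]
0.916 [-0.15, 0.0, 0.1] [0.0, 0.01, 0.0]
0.974 [-0.14, 0.0, 0.12] [0.0, 0.01, 0.0]
1.031 [-0.14, 0.0, 0.12] [0.0, 0.01, 0.0]
1.089 [-0.13, 0.0, 0.13] [0.0, 0.01, 0.0]
1.147 [-0.12, 0.0, 0.13] [0.0, 0.01, 0.0]
1.205 [-0.12, 0.0, 0.14] [0.0, 0.01, 0.0]
1.262 [-0.11, 0.0, 0.15] [0.0, 0.01, 0.0]
1.32 [-0.1, 0.0, 0.15] [0.0, 0.01, 0.0]
```

Call:
carry_out:
  plan:
    - {"travel":[-0.18,0,0],"angular":[0,0.01,0],"jaw":1}
    - {"travel":[-0.18,0,0.01],"angular":[0,0.01,0],"jaw":1}
    - {"travel":[-0.17,0,0.02],"angular":[0,0.01,0],"jaw":1}
    - {"travel":[-0.18,0,0.03],"angular":[0,0.01,0],"jaw":1}
    - {"travel":[-0.17,0,0.04],"angular":[0,0.01,0],"jaw":1}
  squeeze: 25

```text
time: 6.7
ee_pos: [508.1, 91.9, 69.6]
ee_rot: [-3.086, -0.225, -0.399]
ft_force: [3.7, 7.4, 0.8]
width: 13.8
```

```bash
python3 - <<'E'
from arc import *
o=st();q,ra,y,tl=qnow(o);print(q,ra,y,tl)
qs=np.linspace(q,1.32,16)[1:];arc(o,qs,np.linspace(tl,.4,16)[1:],rad=102)
im=camera("wrist")[:,:,::-1]
cv2.imwrite("pics/w7.png",im)
E
```

```text
t 6.7 p [508.1  91.9  69.6] x [0.957 0.14  0.255] z [ 0.251  0.04  -0.967] F [3.7 7.4 0.8] M [ 1.06 -0.7   0.26] w 13.8 j [-0.046 -0.06   2.234  0.078  0.717  1.327]
0.4322543760879585 101.89104650986175 1.0393552025887571 0.2573430103488023
0.491 [-0.18, 0.0, 0.04] [-0.002, 0.01, -0.002]
0.551 [-0.18, 0.0, 0.05] [-0.0, 0.009, 0.0]
0.61 [-0.17, 0.0, 0.06] [-0.0, 0.01, 0.0]
0.669 [-0.17, 0.0, 0.07] [-0.0, 0.009, 0.0]
0.728 [-0.17, 0.0, 0.08] [-0.0, 0.01, 0.0]
0.787 [-0.16, 0.0, 0.08] [-0.0, 0.009, 0.0]
0.847 [-0.16, 0.0, 0.1] [-0.0, 0.01, 0.0]
0.906 [-0.16, 0.0, 0.11] [-0.0, 0.009, 0.0]
0.965 [-0.15, 0.0, 0.11] [-0.0, 0.01, 0.0]
1.024 [-0.14, 0.0, 0.12] [-0.0, 0.009, 0.0]
1.083 [-0.14, 0.0, 0.13] [-0.0, 0.01, 0.0]
1.142 [-0.13, 0.0, 0.14] [-0.0, 0.009, 0.0]
1.202 [-0.12, 0.0, 0.14] [-0.0, 0.01, 0.0]
1.261 [-0.11, 0.0, 0.15] [-0.0, 0.009, 0.0]
1.32 [-0.11, 0.0, 0.16] [-0.0, 0.01, 0.0]
```

View pics/w7.png

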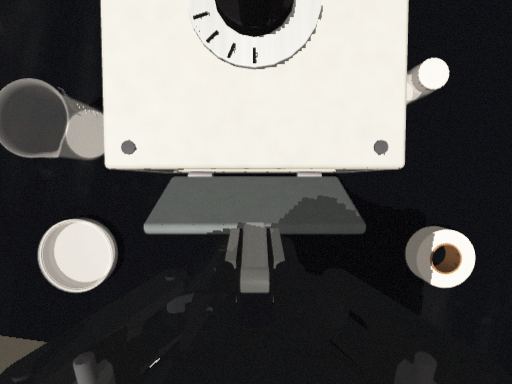

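The hatch is opening with the tab still between the fingers at (255,255). I'll carry on.

Call:
carry_out:
  plan:
    - {"travel":[-0.18,-0.02,0.04],"angular":[0,0.01,0],"jaw":1}
    - {"travel":[-0.18,-0.02,0.05],"angular":[0,0.01,0],"jaw":1}
    - {"travel":[-0.17,0,0.06],"angular":[0,0.01,0],"jaw":1}
    - {"travel":[-0.17,0,0.07],"angular":[0,0.01,0],"jaw":1}
    - {"travel":[-0.17,0,0.08],"angular":[0,0.01,0],"jaw":1}

```text
time: 7.17
ee_pos: [486.4, 88.6, 54.6]
ee_rot: [-3.074, -0.225, -0.479]
ft_force: [5.1, 4.3, -0.5]
width: 13.5
```

Call:
carry_out:
  plan:
    - {"travel":[-0.16,0,0.08],"angular":[0,0.01,0],"jaw":1}
    - {"travel":[-0.16,0,0.1],"angular":[0,0.01,0],"jaw":1}
    - {"travel":[-0.16,0,0.11],"angular":[0,0.01,0],"jaw":1}
    - {"travel":[-0.15,0,0.11],"angular":[0,0.01,0],"jaw":1}
    - {"travel":[-0.14,0,0.12],"angular":[0,0.01,0],"jaw":1}

```text
time: 7.58
ee_pos: [469.3, 86.1, 32.4]
ee_rot: [-3.058, -0.224, -0.553]
ft_force: [4.4, 5.0, 1.1]
width: 13.5
```

```bash
python3 - <<'E'
from arc import *
o=st();q,ra,y,tl=qnow(o);print(q,ra,y,tl)
qs=np.linspace(q,1.34,7)[1:];arc(o,qs,np.linspace(tl,.38,7)[1:],rad=102)
im=camera("wrist")[:,:,::-1]
cv2.imwrite("pics/w8.png",im)
E
```

```text
t 7.58 p [469.3  86.1  32.4] x [0.927 0.136 0.35 ] z [ 0.347  0.051 -0.937] F [4.4 5.  1.1] M [ 0.66 -0.78  0.25] w 13.5 j [-0.079 -0.135  2.405  0.156  0.527  1.225]
1.018882398462699 102.37311783331282 1.120369135521468 0.35790451556052616
1.072 [-0.13, -0.0, 0.13] [0.0, 0.004, -0.001]
1.126 [-0.12, -0.0, 0.12] [0.0, 0.003, 0.0]
1.179 [-0.13, -0.0, 0.13] [0.0, 0.004, 0.0]
1.233 [-0.11, -0.0, 0.13] [0.0, 0.004, 0.0]
1.286 [-0.11, -0.0, 0.14] [0.0, 0.003, 0.0]
1.34 [-0.1, -0.0, 0.15] [0.0, 0.004, 0.0]
```

View pics/w8.png

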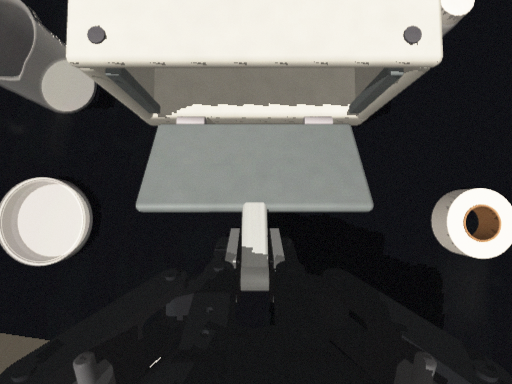

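The hatch is well open and the tab is still gripped at (255,240).

Call:
carry_out:
  plan:
    - {"travel":[-0.13,0,0.13],"angular":[0,0.004,0],"jaw":1}
    - {"travel":[-0.12,0,0.13],"angular":[0,0.004,0],"jaw":1}
    - {"travel":[-0.13,0,0.13],"angular":[0,0.004,0],"jaw":1}
    - {"travel":[-0.11,0,0.13],"angular":[0,0.004,0],"jaw":1}
    - {"travel":[-0.11,0,0.14],"angular":[0,0.004,0],"jaw":1}

```text
time: 8.05
ee_pos: [458.4, 84.5, 6.4]
ee_rot: [-3.052, -0.223, -0.579]
ft_force: [-1.4, 4.6, 27.4]
width: 13.9
```

```bash
python3 - <<'E'
from arc import *
o=st();q,ra,y,tl=qnow(o);print(q,ra,y,tl)
im=camera("wrist")[:,:,::-1]
cv2.imwrite("pics/w9.png",im)
im=camera("scene")[:,:,::-1]
cv2.imwrite("pics/s9.png",cv2.resize(im[140:280,180:350],None,fx=4,fy=4,interpolation=cv2.INTER_CUBIC))
E
```

```text
t 8.05 p [458.4  84.5   6.4] x [0.921 0.136 0.366] z [ 0.362  0.053 -0.931] F [-1.4  4.6 27.4] M [ 0.93 -1.66  0.31] w 13.9 j [-0.089 -0.107  2.448  0.2    0.443  1.17 ]
1.3018064107644403 102.74004428202002 1.1269188506326717 0.37493704024814134
```

View pics/w9.png

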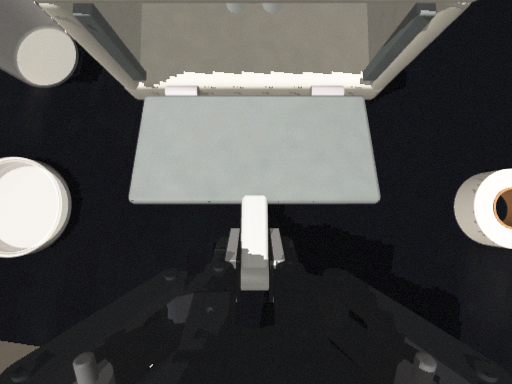

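View pics/s9.png

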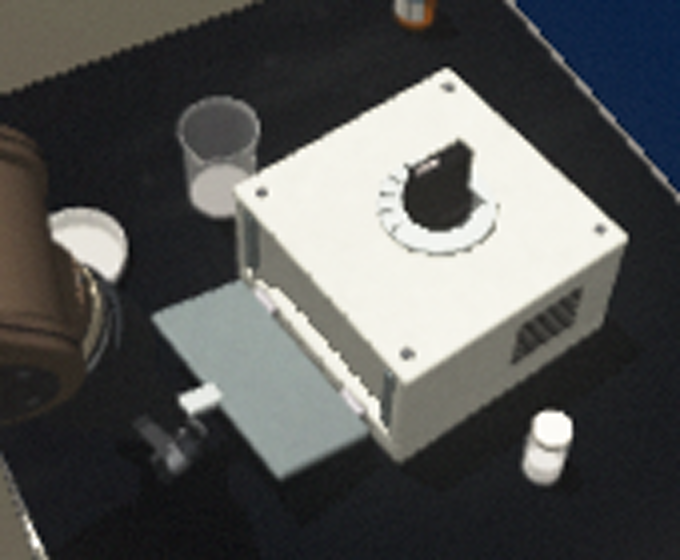

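```bash
python3 - <<'E'
from arc import *
o=st();q,ra,y,tl=qnow(o);print(q,ra,y,tl)
qs=np.linspace(q,-.03,26)[1:];arc(o,qs,np.linspace(tl,.15,26)[1:],rad=102)
E
```

```text
t 8.15 p [458.4  84.5   6.7] x [0.921 0.136 0.365] z [ 0.362  0.053 -0.931] F [4.5 3.9 2.3] M [ 0.57 -0.71  0.26] w 13.5 j [-0.089 -0.107  2.448  0.2    0.444  1.171]
1.299190341982236 102.78061311289511 1.139708139518202 0.374157104971612
1.246 [0.12, -0.0, -0.13] [0.0, -0.009, -0.001]
1.193 [0.1, -0.0, -0.13] [0.0, -0.009, 0.0]
1.14 [0.11, -0.0, -0.13] [0.0, -0.009, 0.0]
1.087 [0.11, -0.0, -0.13] [0.0, -0.009, 0.0]
1.033 [0.12, -0.0, -0.12] [0.0, -0.009, 0.0]
0.98 [0.13, 0.0, -0.11] [0.0, -0.009, 0.0]
0.927 [0.12, 0.0, -0.11] [0.0, -0.009, 0.0]
0.874 [0.14, 0.0, -0.1] [0.0, -0.009, 0.0]
0.821 [0.14, 0.0, -0.09] [0.0, -0.009, 0.0]
0.768 [0.14, 0.0, -0.09] [0.0, -0.009, 0.0]
0.714 [0.14, 0.0, -0.08] [0.0, -0.009, 0.0]
0.661 [0.15, 0.0, -0.07] [0.0, -0.009, 0.0]
0.608 [0.16, 0.0, -0.07] [0.0, -0.009, 0.0]
0.555 [0.15, 0.0, -0.05] [0.0, -0.009, 0.0]
0.502 [0.16, 0.0, -0.05] [0.0, -0.008, 0.0]
0.449 [0.16, 0.0, -0.05] [0.0, -0.009, 0.0]
0.395 [0.16, 0.0, -0.03] [0.0, -0.009, 0.0]
0.342 [0.16, 0.0, -0.03] [0.0, -0.009, 0.0]
0.289 [0.17, 0.0, -0.02] [0.0, -0.009, 0.0]
0.236 [0.16, 0.0, -0.01] [0.0, -0.009, 0.0]
0.183 [0.16, 0.0, 0.0] [0.0, -0.009, 0.0]
0.13 [0.17, 0.0, 0.01] [0.0, -0.009, 0.0]
0.076 [0.16, 0.0, 0.01] [0.0, -0.009, 0.0]
0.023 [0.16, 0.0, 0.02] [0.0, -0.009, 0.0]
-0.03 [0.17, 0.0, 0.03] [0.0, -0.009, 0.0]
```

Call:
carry_out:
  plan:
    - {"travel":[-0.03,0,0.06],"angular":[0,0,0],"jaw":1}
    - {"travel":[-0.03,0,0.06],"angular":[0,0,0],"jaw":1}
    - {"travel":[0,0,0],"angular":[0,0,0],"jaw":1}
    - {"travel":[0,0,0],"angular":[0,0,0],"jaw":1}
    - {"travel":[0,0,0],"angular":[0,0,0],"jaw":1}

```text
time: 8.57
ee_pos: [458.9, 84.7, 5.2]
ee_rot: [-3.051, -0.227, -0.578]
ft_force: [-16.6, 0.6, 34.6]
width: 13.5
```

```bash
python3 - <<'E'
from arc import *
o=st();q,ra,y,tl=qnow(o);print(q,ra,y,tl)
E
```

```text
t 8.57 p [458.9  84.7   5.2] x [0.921 0.137 0.366] z [ 0.362  0.054 -0.931] F [-16.6   0.6  34.6] M [0.35 0.53 0.13] w 13.5 j [-0.089 -0.102  2.447  0.203  0.44   1.165]
1.3112851800841103 101.87755388610825 1.1647904400938403 0.37444549025436646
```

The push levels off at 35 N with no further motion, so the hatch is at its end stop. Now I'll close it.

Call:
carry_out:
  plan:
    - {"travel":[0.1,0,-0.2],"angular":[0,-0.009,0],"jaw":1}
    - {"travel":[0.11,0,-0.15],"angular":[0,-0.009,0],"jaw":1}
    - {"travel":[0.11,0,-0.13],"angular":[0,-0.009,0],"jaw":1}
    - {"travel":[0.11,0,-0.13],"angular":[0,-0.009,0],"jaw":1}
    - {"travel":[0.12,0,-0.12],"angular":[0,-0.009,0],"jaw":1}

```text
time: 8.98
ee_pos: [462.3, 85.2, 25.8]
ee_rot: [-3.07, -0.226, -0.496]
ft_force: [4.8, -1.3, -7.5]
width: 13.4
```

Call:
carry_out:
  plan:
    - {"travel":[0.13,0,-0.11],"angular":[0,-0.009,0],"jaw":1}
    - {"travel":[0.12,0,-0.11],"angular":[0,-0.009,0],"jaw":1}
    - {"travel":[0.14,0,-0.1],"angular":[0,-0.009,0],"jaw":1}
    - {"travel":[0.14,0,-0.09],"angular":[0,-0.009,0],"jaw":1}
    - {"travel":[0.14,0,-0.09],"angular":[0,-0.009,0],"jaw":1}

```text
time: 9.4
ee_pos: [474.0, 87.1, 45.3]
ee_rot: [-3.085, -0.229, -0.414]
ft_force: [-7.6, -5.8, 0.8]
width: 13.5
```

```bash
python3 - <<'E'
from arc import *
o=st();q,ra,y,tl=qnow(o);print(q,ra,y,tl)
qs=np.linspace(q,-.03,16)[1:];arc(o,qs,np.linspace(tl,.15,16)[1:],rad=102)
E
```

```text
t 9.4 p [474.   87.1  45.3] x [0.954 0.143 0.264] z [ 0.261  0.04  -0.965] F [-7.6 -5.8  0.8] M [-1.09  1.52 -0.31] w 13.5 j [-0.063 -0.104  2.33   0.092  0.657  1.294]
0.8510798040355791 103.27561021149083 1.3111900225388937 0.26681567050168564
0.792 [0.18, 0.0, -0.07] [-0.001, -0.008, 0.001]
0.734 [0.16, 0.0, -0.1] [-0.0, -0.008, 0.0]
0.675 [0.16, 0.0, -0.08] [-0.0, -0.007, 0.0]
0.616 [0.17, 0.0, -0.08] [-0.0, -0.008, 0.0]
0.557 [0.18, 0.0, -0.07] [-0.0, -0.008, 0.0]
0.499 [0.17, 0.0, -0.06] [-0.0, -0.008, 0.0]
0.44 [0.18, 0.0, -0.05] [-0.0, -0.008, 0.0]
0.381 [0.19, 0.0, -0.04] [-0.0, -0.007, 0.0]
0.322 [0.18, 0.0, -0.03] [-0.0, -0.008, 0.0]
0.264 [0.18, 0.0, -0.02] [-0.0, -0.008, 0.0]
0.205 [0.19, 0.0, -0.01] [-0.0, -0.008, 0.0]
0.146 [0.18, 0.0, 0.0] [-0.0, -0.007, 0.0]
0.087 [0.19, 0.0, 0.02] [-0.0, -0.008, 0.0]
0.029 [0.18, 0.0, 0.02] [-0.0, -0.008, 0.0]
-0.03 [0.19, 0.0, 0.03] [-0.0, -0.008, 0.0]
```

Call:
carry_out:
  plan:
    - {"travel":[0.17,0.02,-0.07],"angular":[0,-0.008,0],"jaw":1}
    - {"travel":[0.16,0.02,-0.09],"angular":[0,-0.008,0],"jaw":1}
    - {"travel":[0.16,0,-0.08],"angular":[0,-0.008,0],"jaw":1}
    - {"travel":[0.17,0,-0.08],"angular":[0,-0.008,0],"jaw":1}
    - {"travel":[0.18,0,-0.07],"angular":[0,-0.008,0],"jaw":1}

```text
time: 9.82
ee_pos: [495.4, 90.2, 63.4]
ee_rot: [-3.093, -0.228, -0.354]
ft_force: [-4.7, -0.3, -1.2]
width: 13.6
```

Call:
carry_out:
  plan:
    - {"travel":[0.17,0,-0.06],"angular":[0,-0.008,0],"jaw":1}
    - {"travel":[0.18,0,-0.05],"angular":[0,-0.008,0],"jaw":1}
    - {"travel":[0.19,0,-0.04],"angular":[0,-0.008,0],"jaw":1}
    - {"travel":[0.18,0,-0.03],"angular":[0,-0.008,0],"jaw":1}
    - {"travel":[0.18,0,-0.02],"angular":[0,-0.008,0],"jaw":1}

```text
time: 10.23
ee_pos: [523.0, 94.2, 76.3]
ee_rot: [-3.101, -0.228, -0.303]
ft_force: [-3.6, 3.8, -6.7]
width: 13.5
```

```bash
python3 - <<'E'
from arc import *
o=st();q,ra,y,tl=qnow(o);print(q,ra,y,tl)
qs=np.linspace(q,-.03,6)[1:];arc(o,qs,np.linspace(tl,.15,6)[1:],rad=102)
E
```

```text
t 10.23 p [523.   94.2  76.3] x [0.971 0.143 0.194] z [ 0.191  0.031 -0.981] F [-3.6  3.8 -6.7] M [0.39 1.03 0.08] w 13.5 j [-3.300e-02 -1.000e-03  2.154e+00  5.200e-02  7.980e-01  1.358e+00]
0.23810569239850254 102.89320007786073 1.098239933532288 0.19487429881979357
0.184 [0.17, 0.01, 0.03] [-0.003, -0.009, -0.001]
0.131 [0.16, -0.0, 0.0] [0.0, -0.009, 0.0]
0.077 [0.17, -0.0, 0.01] [0.0, -0.009, 0.0]
0.024 [0.16, -0.0, 0.03] [0.0, -0.009, 0.0]
-0.03 [0.17, -0.0, 0.03] [0.0, -0.009, 0.0]
```

Call:
carry_out:
  plan:
    - {"travel":[0.17,0,0.02],"angular":[0,-0.009,0],"jaw":1}
    - {"travel":[0.16,0,0.01],"angular":[0,-0.009,0],"jaw":1}
    - {"travel":[0.17,0,0.01],"angular":[0,-0.009,0],"jaw":1}
    - {"travel":[0.16,0,0.02],"angular":[0,-0.009,0],"jaw":1}
    - {"travel":[0.17,0,0.03],"angular":[0,-0.009,0],"jaw":1}

```text
time: 10.65
ee_pos: [548.9, 98.0, 79.5]
ee_rot: [-3.11, -0.229, -0.237]
ft_force: [-5.8, 3.9, -2.1]
width: 13.7
```

```bash
python3 - <<'E'
from arc import *
o=st();q,ra,y,tl=qnow(o);print(q,ra,y,tl)
E
```

```text
t 10.65 p [548.9  98.   79.5] x [0.978 0.144 0.152] z [ 0.149  0.025 -0.988] F [-5.8  3.9 -2.1] M [0.38 1.13 0.08] w 13.7 j [-0.02   0.076  2.063  0.037  0.853  1.382]
-0.040335074075402495 103.61953135918169 1.0700857328844184 0.1521130437055258
```

Call:
carry_out:
  plan:
    - {"travel":[0.08,0,0.01],"angular":[0,0,0],"jaw":1}
    - {"travel":[0.08,0,0.01],"angular":[0,0,0],"jaw":1}
    - {"travel":[0.05,0,0],"angular":[0,0,0],"jaw":1}
    - {"travel":[0,0,0],"angular":[0,0,0],"jaw":1}
    - {"travel":[0,0,0],"angular":[0,0,0],"jaw":1}

```text
time: 11.07
ee_pos: [549.0, 98.1, 79.2]
ee_rot: [-3.113, -0.233, -0.212]
ft_force: [-27.0, -1.9, 13.9]
width: 13.7
```

```bash
python3 - <<'E'
from arc import *
o=st();q,ra,y,tl=qnow(o);print(q,ra,y,tl)
im=camera("scene")[:,:,::-1]
cv2.imwrite("pics/s10.png",cv2.resize(im[140:280,200:350],None,fx=4.2,fy=4.2,interpolation=cv2.INTER_CUBIC))
im=camera("wrist")[:,:,::-1]
cv2.imwrite("pics/w10.png",im)
E
```

```text
t 11.07 p [549.   98.1  79.2] x [0.98  0.147 0.136] z [ 0.134  0.023 -0.991] F [-27.   -1.9  13.9] M [-0.29  3.54  0.07] w 13.7 j [-0.018  0.085  2.052  0.033  0.87   1.384]
-0.050327111588150765 103.49304649403899 1.1406331000494023 0.13639752710165612
```

View pics/s10.png

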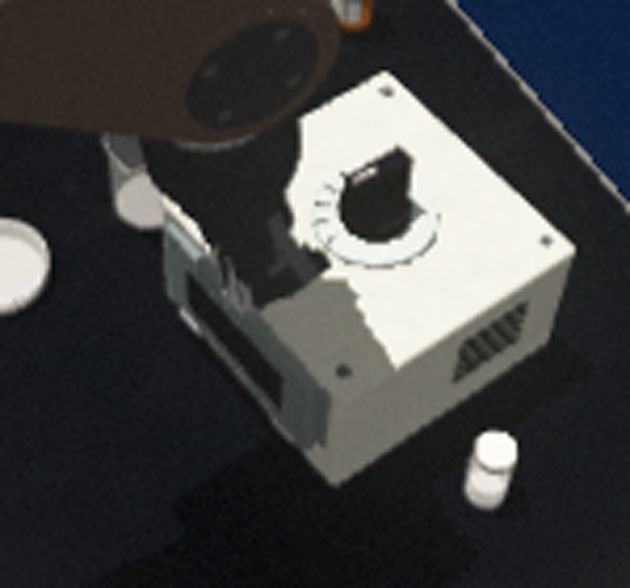

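View pics/w10.png

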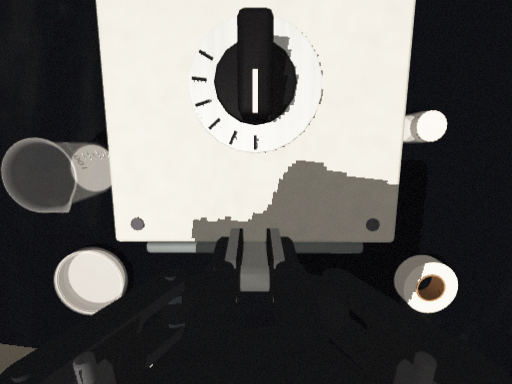

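Call:
carry_out:
  plan:
    - {"travel":[-0.1,0,0],"angular":[0,0,0],"jaw":1}
    - {"travel":[0,0,0],"angular":[0,0,0],"jaw":-1}
    - {"travel":[0,0,0],"angular":[0,0,0],"jaw":-1}
    - {"travel":[0,0,0],"angular":[0,0,0],"jaw":-1}
    - {"travel":[0,0,0],"angular":[0,0,0],"jaw":-1}

```text
time: 11.58
ee_pos: [554.6, 97.3, 81.0]
ee_rot: [-3.112, -0.228, -0.248]
ft_force: [0.3, 1.0, -0.0]
width: 61.1
```

Call:
carry_out:
  plan:
    - {"travel":[0,0,-0.3],"angular":[0,0,0],"jaw":-1}
    - {"travel":[0,0,-0.8],"angular":[0,0,0],"jaw":-1}
    - {"travel":[0,0,-1.0],"angular":[0,0,0],"jaw":-1}
    - {"travel":[0,0,-1.0],"angular":[0,0,0],"jaw":-1}
    - {"travel":[0,0,-1.0],"angular":[0,0,0],"jaw":-1}

```text
time: 12.0
ee_pos: [533.9, 94.5, 203.3]
ee_rot: [-3.112, -0.229, -0.243]
ft_force: [-0.2, 0.2, 0.3]
width: 85.9
```

```bash
python3 - <<'E'
from arc import *
o=st();c=wcm(o)
im=camera("wrist")[:,:,::-1]
cv2.imwrite("pics/w11.png",im)
for q in (0,.05,.1):print(q,proj(c,tab(q,116)),proj(c,tab(q,72,68)))
print(proj(c,w([-20,0,151])),proj(c,w([20,0,151])))
E
```

```text
t 12.0 p [533.9  94.5 203.3] x [0.977 0.144 0.156] z [ 0.154  0.023 -0.988] F [-0.2  0.2  0.3] M [-0.01  0.01  0.02] w 85.9 j [-0.026 -0.11   2.002  0.031  1.096  1.386]
0 [254.58081344 200.64114429] [190.5845411  193.08496617]
0.05 [254.57759736 206.90611902] [190.71873719 196.40987709]
0.1 [254.57426279 213.03312859] [190.89102054 199.68236319]
[254.62703228 114.9108962 ] [254.65206792  64.84532631]
```

View pics/w11.png

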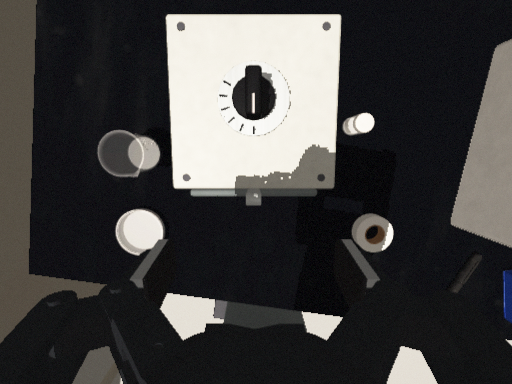

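```bash
python3 - <<'E'
from arc import *
o=st(); show(w([0,0,200]),tool(0),5,o)
E
```

```text
t 12.05 p [537.3  94.6 211.4] x [0.975 0.145 0.168] z [ 0.166  0.023 -0.986] F [2.3 1.5 4.2] M [-0.02 -0.01  0.05] w 85.5 j [-0.026 -0.116  1.994  0.031  1.098  1.386]
[0.6, -0.0, 0.18] [0.0, -0.034, 0.0] 
[0.62, -0.01, 0.16] [0.001, -0.033, 0.0] 
[0.61, 0.0, 0.14] [-0.0, -0.034, 0.0] 
[0.62, -0.0, 0.11] [0.0, -0.034, 0.0] 
[0.62, -0.01, 0.1] [0.0, -0.033, 0.0]
```

Call:
carry_out:
  plan:
    - {"travel":[0.6,0,0.15],"angular":[0,-0.033,0],"jaw":-1}
    - {"travel":[0.62,0,0.14],"angular":[0,-0.033,0],"jaw":-1}
    - {"travel":[0.62,0,0.12],"angular":[0,-0.033,0],"jaw":-1}
    - {"travel":[0.62,0,0.1],"angular":[0,-0.033,0],"jaw":-1}
    - {"travel":[0.62,0,0.08],"angular":[0,-0.033,0],"jaw":-1}

```text
time: 12.47
ee_pos: [627.9, 108.4, 192.5]
ee_rot: [3.133, 0.23, -0.015]
ft_force: [-0.1, -0.6, -0.6]
width: 85.3
```

Call:
carry_out:
  plan:
    - {"travel":[0,0,0],"angular":[0,0,-0.125],"jaw":-1}
    - {"travel":[0,0,0],"angular":[0,0,-0.125],"jaw":-1}
    - {"travel":[0,0,0],"angular":[0,0,-0.125],"jaw":-1}
    - {"travel":[0,0,0],"angular":[0,0,-0.125],"jaw":-1}
    - {"travel":[0,0,0],"angular":[0,0,-0.125],"jaw":-1}

```text
time: 12.88
ee_pos: [627.1, 108.3, 192.3]
ee_rot: [-2.904, -1.19, 0.013]
ft_force: [-0.6, 0.4, 0.0]
width: 85.4
```

```bash
python3 - <<'E'
from arc import *
o=st()
E
```

```text
t 12.88 p [627.1 108.3 192.3] x [ 0.712  0.702 -0.007] z [-0.009 -0.001 -1.   ] F [-0.6  0.4  0. ] M [-0.02  0.01  0.03] w 85.4 j [ 0.012  0.214  1.678 -0.     1.258  0.805]
```

Rotation direction and joint 6 both behave as expected. I'll do the rest of the half turn.

Call:
carry_out:
  plan:
    - {"travel":[0,0,0],"angular":[0,0,-0.125],"jaw":-1}
    - {"travel":[0,0,0],"angular":[0,0,-0.125],"jaw":-1}
    - {"travel":[0,0,0],"angular":[0,0,-0.125],"jaw":-1}
    - {"travel":[0,0,0],"angular":[0,0,-0.125],"jaw":-1}
    - {"travel":[0,0,0],"angular":[0,0,-0.125],"jaw":-1}

```text
time: 13.3
ee_pos: [627.1, 108.3, 192.5]
ee_rot: [-2.396, -2.024, 0.011]
ft_force: [-0.4, 0.7, 0.0]
width: 85.3
```

Call:
carry_out:
  plan:
    - {"travel":[0,0,0],"angular":[0,0,-0.125],"jaw":-1}
    - {"travel":[0,0,0],"angular":[0,0,-0.125],"jaw":-1}
    - {"travel":[0,0,0],"angular":[0,0,-0.125],"jaw":-1}
    - {"travel":[0,0,0],"angular":[0,0,-0.125],"jaw":-1}
    - {"travel":[0,0,0],"angular":[0,0,-0.125],"jaw":-1}

```text
time: 13.72
ee_pos: [627.0, 108.3, 192.4]
ee_rot: [-1.657, -2.661, 0.008]
ft_force: [-0.5, -0.2, 0.0]
width: 85.7
```

Call:
carry_out:
  plan:
    - {"travel":[0,0,0],"angular":[0,0,-0.125],"jaw":-1}
    - {"travel":[0,0,0],"angular":[0,0,-0.125],"jaw":-1}
    - {"travel":[0,0,0],"angular":[0,0,-0.125],"jaw":-1}
    - {"travel":[0,0,0],"angular":[0,0,-0.125],"jaw":-1}
    - {"travel":[0,0,0],"angular":[0,0,-0.125],"jaw":-1}

```text
time: 14.13
ee_pos: [627.1, 108.3, 192.5]
ee_rot: [-0.758, -3.041, 0.004]
ft_force: [0.2, -0.0, -0.5]
width: 85.4
```

Call:
carry_out:
  plan:
    - {"travel":[0,0,0],"angular":[0,0,-0.125],"jaw":-1}
    - {"travel":[0,0,0],"angular":[0,0,-0.125],"jaw":-1}
    - {"travel":[0,0,0],"angular":[0,0,-0.125],"jaw":-1}
    - {"travel":[0,0,0],"angular":[0,0,-0.125],"jaw":-1}
    - {"travel":[0,0,0],"angular":[0,0,-0.125],"jaw":-1}

```text
time: 14.55
ee_pos: [627.0, 108.3, 192.4]
ee_rot: [0.213, -3.126, -0.0]
ft_force: [-0.3, 0.3, 0.0]
width: 85.6
```

```bash
python3 - <<'E'
from arc import *
o=st();c=wcm(o)
im=camera("wrist")[:,:,::-1]
cv2.imwrite("pics/w12.png",im)
print(proj(c,w([-20,0,151])),proj(c,w([20,0,151])),proj(c,w([0,0,151])))
K=R.from_euler('z',np.pi)*tool(0)
K=R.from_euler('z',np.pi)*tool(0)
show(w([0,0,150]),K,5,o)
E
```

```text
t 14.55 p [627.  108.3 192.4] x [-0.991 -0.136  0.008] z [-0.008 -0.001 -1.   ] F [-0.3  0.3  0. ] M [-0.06 -0.01  0.02] w 85.6 j [ 0.012  0.214  1.678 -0.     1.258 -1.695]
[253.83484462 182.61039359] [254.32389645 227.21720288] [254.08549122 205.47207093]
[-0.02, 0.0, 0.28] [0.0, -0.002, -0.002] 
[-0.03, 0.0, 0.29] [0.0, -0.001, -0.002] 
[-0.02, 0.0, 0.28] [0.0, -0.002, -0.002] 
[-0.02, 0.0, 0.28] [0.001, -0.002, -0.003] 
[-0.02, 0.0, 0.28] [-0.0, -0.001, -0.002]
```

View pics/w12.png

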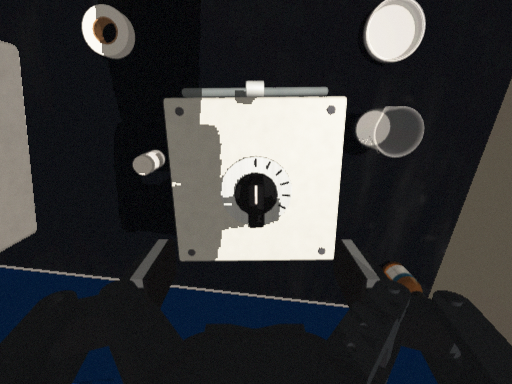

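```bash
python3 - <<'E'
from arc import *
import cv2
im=cv2.imread("pics/w12.png");z=im[140:240,205:305];cv2.imwrite("pics/w12z.png",cv2.resize(z,None,fx=6,fy=6,interpolation=cv2.INTER_CUBIC))
E
```

```text
(no output)
```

View pics/w12z.png

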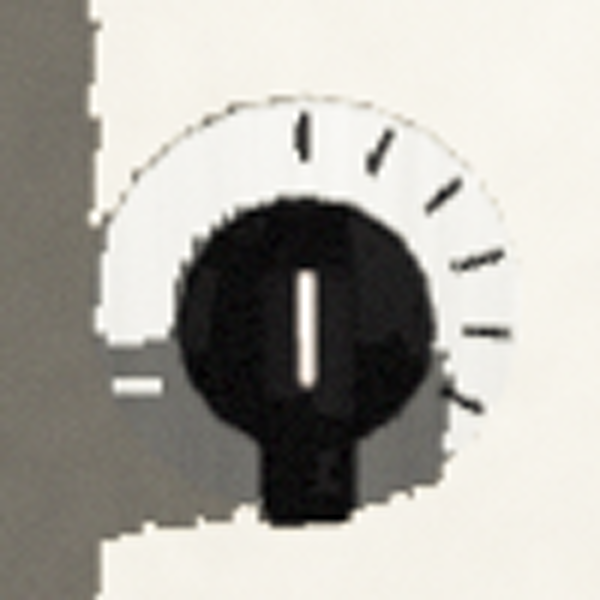

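```bash
cat >> arc.py <<'E'
KR=R.from_euler('z',np.pi)*tool(0)
E
python3 - <<'E'
from arc import *
o=st();show(w([0,1.5,110]),KR,4,o)
E
```

```text
t 14.6 p [627.  108.3 192.4] x [-0.99  -0.14   0.008] z [-0.009 -0.001 -1.   ] F [-0.6  0.4  0.4] M [ 0.07 -0.05  0.  ] w 85.5 j [ 0.012  0.214  1.678 -0.     1.258 -1.699]
[-0.03, 0.01, 0.69] [0.0, -0.002, -0.002] 
[-0.03, 0.01, 0.68] [0.0, -0.002, -0.001] 
[-0.03, 0.02, 0.69] [0.001, -0.002, -0.002] 
[-0.03, 0.01, 0.69] [-0.0, -0.002, -0.002]
```

Call:
carry_out:
  plan:
    - {"travel":[-0.03,0.02,0.69],"angular":[0,-0.002,-0.002],"jaw":-1}
    - {"travel":[-0.03,0.01,0.69],"angular":[0,-0.002,-0.002],"jaw":-1}
    - {"travel":[-0.03,0.02,0.69],"angular":[0,-0.002,-0.002],"jaw":-1}
    - {"travel":[-0.03,0.01,0.69],"angular":[0,-0.002,-0.002],"jaw":-1}
    - {"travel":[0,0,0],"angular":[0,0,0],"jaw":-1}

```text
time: 15.02
ee_pos: [626.2, 110.5, 104.0]
ee_rot: [0.213, -3.124, -0.002]
ft_force: [-0.5, 0.0, -1.1]
width: 85.5
```

```bash
python3 - <<'E'
from arc import *
o=st();c=wcm(o);p,r=P(o)
im=camera("wrist")[:,:,::-1]
cv2.imwrite("pics/w13.png",im)
print([proj(c,w([x,1.5,151])) for x in(-20,20)], "tip z-50,x11",proj(c,p+r.apply([11,0,-50])))
show(w([0,1.5,88]),KR,3,o)
E
```

```text
t 15.02 p [626.2 110.5 104. ] x [-0.991 -0.135  0.01 ] z [-0.01  0.   -1.  ] F [-0.5  0.  -1.1] M [ 0.02  0.03 -0.03] w 85.5 j [ 1.500e-02  2.990e-01  1.745e+00  1.000e-03  1.108e+00 -1.692e+00]
[array([252.10874551, 227.95124294]), array([253.03058365, 294.13683558])] tip z-50,x11 [253.75039716 240.99876695]
[-0.04, -0.01, 0.18] [0.001, -0.003, -0.004] 
[-0.05, -0.01, 0.18] [0.0, -0.004, -0.003] 
[-0.04, -0.0, 0.17] [0.001, -0.003, -0.004]
```

View pics/w13.png

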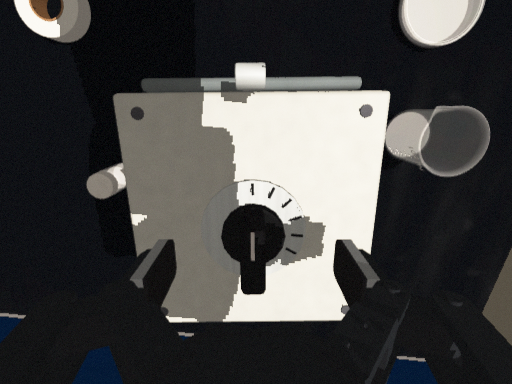

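Call:
carry_out:
  plan:
    - {"travel":[-0.03,0,0.24],"angular":[0,-0.003,-0.004],"jaw":-1}
    - {"travel":[-0.03,0,0.24],"angular":[0,-0.003,-0.004],"jaw":-1}
    - {"travel":[-0.03,0,0.24],"angular":[0,0,-0.003],"jaw":-1}
    - {"travel":[0,0,0],"angular":[0,0,0],"jaw":-1}
    - {"travel":[0,0,0],"angular":[0,0,0],"jaw":-1}

```text
time: 15.48
ee_pos: [631.8, 111.0, 87.1]
ee_rot: [-0.234, 3.129, 0.002]
ft_force: [-0.9, 0.2, 0.4]
width: 85.5
```

```bash
python3 - <<'E'
from arc import *
o=st();c=wcm(o);p,r=P(o)
show(w([0,1.5,88]),KR,1,o)
im=camera("wrist")[:,:,::-1]
cv2.imwrite("pics/w14.png",im)
E
```

```text
t 15.48 p [631.8 111.   87.1] x [-0.989 -0.149 -0.004] z [ 0.003  0.001 -1.   ] F [-0.9  0.2  0.4] M [ 0.02 -0.08  0.03] w 85.5 j [ 0.015  0.322  1.75   0.002  1.066 -1.705]
[0.06, -0.02, -0.03] [0.001, 0.004, 0.002]
```

View pics/w14.png

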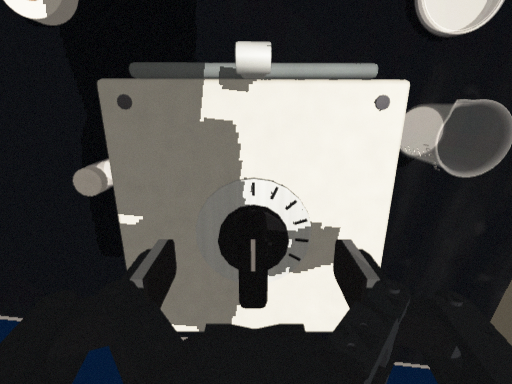

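Call:
carry_out:
  plan:
    - {"travel":[0.05,0,0],"angular":[0,0,0],"jaw":1}
    - {"travel":[0,0,0],"angular":[0,0,0],"jaw":1}
    - {"travel":[0,0,0],"angular":[0,0,0],"jaw":1}
    - {"travel":[0,0,0],"angular":[0,0,0],"jaw":1}
    - {"travel":[0,0,0],"angular":[0,0,0],"jaw":1}
  squeeze: 50

```text
time: 15.95
ee_pos: [630.7, 110.7, 87.8]
ee_rot: [-0.234, 3.128, 0.001]
ft_force: [-0.6, 0.0, 4.7]
width: 25.2
```

Call:
carry_out:
  plan:
    - {"travel":[0,0,0],"angular":[0,0,0],"jaw":1}
    - {"travel":[0,0,0],"angular":[0,0,0],"jaw":1}
    - {"travel":[0,0,0],"angular":[0,0,0],"jaw":1}
    - {"travel":[0,0,0],"angular":[0,0,0],"jaw":1}
    - {"travel":[0,0,0],"angular":[0,0,0],"jaw":1}

```text
time: 16.37
ee_pos: [631.2, 110.2, 88.4]
ee_rot: [-0.234, 3.127, 0.0]
ft_force: [-0.8, -1.8, 5.0]
width: 13.6
```

```bash
python3 - <<'E'
from arc import *
o=st();p,r=P(o);print("yaw",np.arctan2(*r.as_matrix()[:2,0][::-1]))
im=camera("wrist")[:,:,::-1]
cv2.imwrite("pics/w15.png",im)
E
```

```text
t 16.37 p [631.2 110.2  88.4] x [-0.989 -0.149 -0.006] z [ 0.006  0.    -1.   ] F [-0.8 -1.8  5. ] M [-0.4   0.16 -0.02] w 13.6 j [ 0.015  0.318  1.752  0.     1.066 -1.706]
yaw -2.9923143869068913
```

View pics/w15.png

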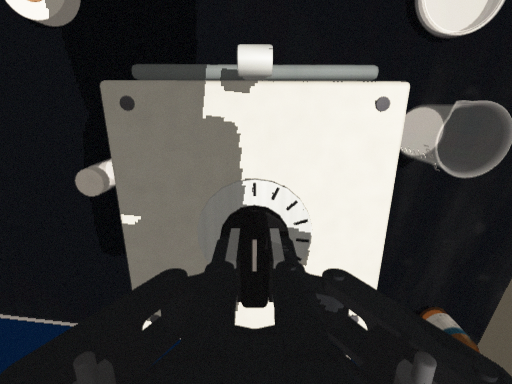

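Call:
carry_out:
  plan:
    - {"travel":[0,0,-0.04],"angular":[0,0,0],"jaw":1}
    - {"travel":[0,0,0],"angular":[0,0,0.04],"jaw":1}
    - {"travel":[0,0,0],"angular":[0,0,0.04],"jaw":1}
    - {"travel":[0,0,0],"angular":[0,0,0.04],"jaw":1}
    - {"travel":[0,0,0],"angular":[0,0,0.04],"jaw":1}

```text
time: 16.83
ee_pos: [631.2, 110.3, 88.5]
ee_rot: [0.019, 3.136, 0.001]
ft_force: [1.0, -3.1, 3.9]
width: 13.3
```

```bash
cat >> arc.py <<'E'
def kn():
    o=st();p,r=P(o);print("turned",-2.9923-(lambda a:a if a<-2.9 else a-2*np.pi)(np.arctan2(*r.as_matrix()[:2,0][::-1])))
    return o
E
python3 -c "
from arc import *
kn()"
```

```text
t 16.83 p [631.2 110.3  88.5] x [-1.     0.012 -0.006] z [ 0.006  0.001 -1.   ] F [ 1.  -3.1  3.9] M [-0.4  -0.19  0.15] w 13.3 j [ 1.500e-02  3.180e-01  1.753e+00  1.000e-03  1.066e+00 -1.544e+00]
turned 0.16140369301172353
```

Call:
carry_out:
  plan:
    - {"travel":[0,0,0],"angular":[0,0,0.05],"jaw":1}
    - {"travel":[0,0,0],"angular":[0,0,0.05],"jaw":1}
    - {"travel":[0,0,0],"angular":[0,0,0.05],"jaw":1}
    - {"travel":[0,0,0],"angular":[0,0,0.05],"jaw":1}
    - {"travel":[0,0,0],"angular":[0,0,0.06],"jaw":1}

```text
time: 17.25
ee_pos: [631.2, 110.5, 88.5]
ee_rot: [0.428, 3.106, 0.003]
ft_force: [1.9, -3.1, 0.5]
width: 13.4
```

```bash
python3 - <<'E'
from arc import *
kn()
im=camera("wrist")[:,:,::-1]
cv2.imwrite("pics/w16.png",im)
E
```

```text
t 17.25 p [631.2 110.5  88.5] x [-0.963  0.27  -0.006] z [ 0.006  0.001 -1.   ] F [ 1.9 -3.1  0.5] M [-0.3  -0.4   0.13] w 13.4 j [ 1.500e-02  3.180e-01  1.753e+00  1.000e-03  1.065e+00 -1.283e+00]
turned 0.42287062106071316
```

View pics/w16.png

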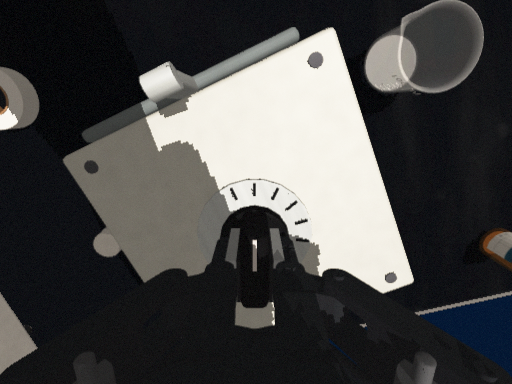

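The knob follows the gripper: its line now points at the second mark, the first stop, at (254,188). On to the second stop.

Call:
carry_out:
  plan:
    - {"travel":[0,0,0],"angular":[0,0,0.04],"jaw":1}
    - {"travel":[0,0,0],"angular":[0,0,0.04],"jaw":1}
    - {"travel":[0,0,0],"angular":[0,0,0.04],"jaw":1}
    - {"travel":[0,0,0],"angular":[0,0,0.04],"jaw":1}
    - {"travel":[0,0,0],"angular":[0,0,0.04],"jaw":1}

```text
time: 17.72
ee_pos: [631.2, 110.6, 88.5]
ee_rot: [0.732, 3.049, 0.004]
ft_force: [3.1, -1.5, 0.6]
width: 13.4
```

Call:
carry_out:
  plan:
    - {"travel":[0,0,0],"angular":[0,0,0.04],"jaw":1}
    - {"travel":[0,0,0],"angular":[0,0,0.04],"jaw":1}
    - {"travel":[0,0,0],"angular":[0,0,0.04],"jaw":1}
    - {"travel":[0,0,0],"angular":[0,0,0.05],"jaw":1}
    - {"travel":[0,0,0],"angular":[0,0,0.05],"jaw":1}

```text
time: 18.13
ee_pos: [631.3, 110.7, 88.5]
ee_rot: [1.064, 2.95, 0.005]
ft_force: [3.7, -1.3, 0.3]
width: 13.3
```

```bash
python3 - <<'E'
from arc import *
kn()
im=camera("wrist")[:,:,::-1]
cv2.imwrite("pics/w17.png",im)
E
```

```text
t 18.13 p [631.3 110.7  88.5] x [-0.77   0.638 -0.004] z [ 0.006  0.001 -1.   ] F [ 3.7 -1.3  0.3] M [-0.32 -0.55  0.09] w 13.3 j [ 1.500e-02  3.180e-01  1.752e+00  1.000e-03  1.065e+00 -8.640e-01]
turned 0.8414079068161375
```

View pics/w17.png

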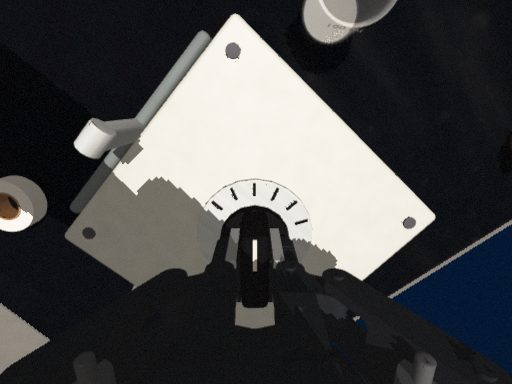

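The line now points at the third mark, the second stop. On to the third stop.

Call:
carry_out:
  plan:
    - {"travel":[0,0,0],"angular":[0,0,0.04],"jaw":1}
    - {"travel":[0,0,0],"angular":[0,0,0.04],"jaw":1}
    - {"travel":[0,0,0],"angular":[0,0,0.04],"jaw":1}
    - {"travel":[0,0,0],"angular":[0,0,0.04],"jaw":1}
    - {"travel":[0,0,0],"angular":[0,0,0.04],"jaw":1}

```text
time: 18.6
ee_pos: [631.4, 110.8, 88.5]
ee_rot: [1.35, 2.831, 0.006]
ft_force: [3.5, -1.4, 0.7]
width: 13.4
```

Call:
carry_out:
  plan:
    - {"travel":[0,0,0],"angular":[0,0,0.04],"jaw":1}
    - {"travel":[0,0,0],"angular":[0,0,0.04],"jaw":1}
    - {"travel":[0,0,0],"angular":[0,0,0.04],"jaw":1}
    - {"travel":[0,0,0],"angular":[0,0,0.04],"jaw":1}
    - {"travel":[0,0,0],"angular":[0,0,0.05],"jaw":1}

```text
time: 19.02
ee_pos: [631.5, 110.9, 88.5]
ee_rot: [1.641, 2.673, 0.008]
ft_force: [4.7, -1.6, -1.2]
width: 13.2
```

Call:
carry_out:
  plan:
    - {"travel":[0,0,0],"angular":[0,0,0],"jaw":1}
    - {"travel":[0,0,0],"angular":[0,0,0],"jaw":1}
    - {"travel":[0,0,0],"angular":[0,0,0],"jaw":1}
    - {"travel":[0,0,0],"angular":[0,0,0],"jaw":1}
    - {"travel":[0,0,0],"angular":[0,0,0],"jaw":1}

```text
time: 19.43
ee_pos: [631.6, 110.9, 88.5]
ee_rot: [1.638, 2.675, 0.008]
ft_force: [4.7, -0.5, -0.7]
width: 13.1
```

```bash
python3 - <<'E'
from arc import *
kn()
im=camera("wrist")[:,:,::-1]
cv2.imwrite("pics/w18.png",im)
im=camera("scene")[:,:,::-1];cv2.imwrite("pics/s18.png",im)
im=camera("top")[:,:,::-1];cv2.imwrite("pics/t18.png",im)
E
```

```text
t 19.43 p [631.6 110.9  88.5] x [-0.454  0.891 -0.002] z [ 0.007  0.002 -1.   ] F [ 4.7 -0.5 -0.7] M [-0.46 -0.8  -0.29] w 13.1 j [ 0.015  0.318  1.752  0.002  1.065 -0.458]
turned 1.2483146832709249
```

View pics/w18.png

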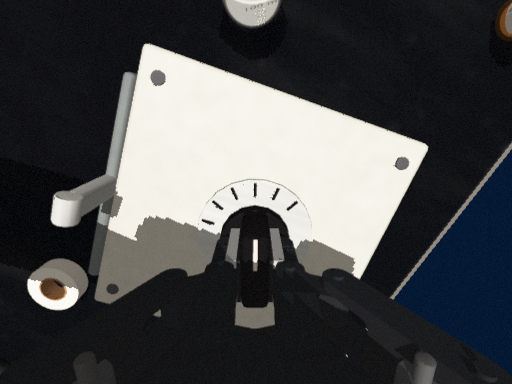

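View pics/s18.png

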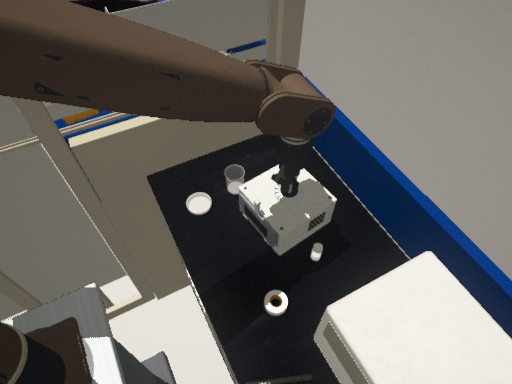

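View pics/t18.png

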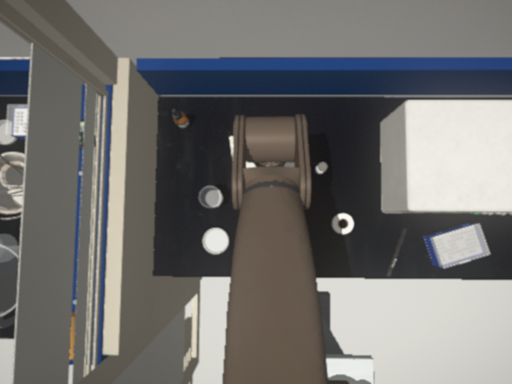

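Call:
carry_out:
  plan:
    - {"travel":[0,0,0],"angular":[0,0,0.015],"jaw":1}
    - {"travel":[0,0,0],"angular":[0,0,0],"jaw":1}
    - {"travel":[0,0,0],"angular":[0,0,0],"jaw":1}
    - {"travel":[0,0,0],"angular":[0,0,0],"jaw":1}
    - {"travel":[0,0,0],"angular":[0,0,0],"jaw":1}

```text
time: 20.0
ee_pos: [631.6, 110.9, 88.5]
ee_rot: [1.657, 2.663, 0.008]
ft_force: [5.2, -1.3, -1.1]
width: 13.1
```

```bash
python3 - <<'E'
from arc import *
o=kn();print(np.round(o["qd"],4))
E
```

```text
t 20.0 p [631.6 110.9  88.5] x [-0.442  0.897 -0.002] z [ 0.007  0.002 -1.   ] F [ 5.2 -1.3 -1.1] M [-0.42 -0.79  0.  ] w 13.1 j [ 0.015  0.318  1.752  0.002  1.064 -0.444]
turned 1.262159132695496
[-0.0008  0.0013  0.0002 -0.0005  0.0005  0.0011]
```

```bash
python3 - <<'E'
from arc import *
o=get_obs();c=wcm(o)
for q in(0,.05,.1,.2):print(q,proj(c,tab(q,116)),proj(c,tab(q,72,68)),proj(c,tab(q,72,-68)))
hand_in()
E
```

```text
0 [ 56.76159479 216.55367501] [124.82311958  75.32918053] [ 90.79282291 278.93788022]
0.05 [ 44.1136615  212.88326858] [118.3084183   73.15412308] [ 85.57208487 277.49652075]
0.1 [ 31.90183683 208.96849606] [111.95053135  71.01718768] [ 80.5085498  275.89790601]
0.2 [  9.23122411 200.54919035] [99.85688325 66.90869756] [ 70.95931235 272.26292233]
the job is handed in; nothing more can be done
```

The hatch was pulled fully down, swung fully shut, and the knob turned three clicks clockwise. The job is handed in with the fingers still gripping the knob at the third stop. It reports no verdict. The clock stood at about 20 s of the 64 s allowed.

- **Hatch down:** I estimated 1.30–1.31 rad, and the push held at about 35 N against the end stop.
- **Hatch shut:** it pressed against its stop with a steady 27 N or so. In the wrist picture taken at the third stop, the panel's ends were at columns 128 and 95, next to 125 and 91 predicted for shut. I compared those pixels by eye.
- **Knob:** I turned it 0.42, then 0.84, then 1.26 rad, and each dial mark lined up at the matching stop. The wrist moment about the axis was −0.29 N m at first at the third stop and fell to 0.00 after a 0.015 rad nudge. The arm was still, the opening was 13.1 mm and the grip was 50 N.
- **Bystanders:** the beaker, vial, dish and tape appear in the same places in the last top and scene pictures. I compared these by eye and did not measure them.

**What went wrong:** the first close on the tab missed. The fingertips appeared to sit about 37 mm behind the reported TCP, which disagrees with the description. I corrected for it by going deeper, and both later grasps held.

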